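# Put the setting kit back in its places

## Robot

A 6-joint arm with a two-finger parallel gripper is mounted at the origin on the work surface; the furniture and walls round the work are solid. World frame = base frame: x ahead of the robot, y to its left, z up, the work surface at z = 0. Lengths are in m, angles in rad, forces in N, time in s.
With the tool pointing down it reaches from about 0.35 to 0.975 m from the base axis. Payload 4.9 kg.
Tool frame: the origin (TCP) lies at the very end of the fingers, on their centre line; the grasp point (between the pads) lies behind it (manip.pinch_z is the y of the grasp point in the tool frame, in m); y points along the fingers, x is the direction in which the jaws open and shut, and the axes are right-handed (so a half turn about y gives the same grasp; the last joint's range is limited). The gripper opens to 85 mm and grips with 20 to 120 N. Pads are 22 mm wide; open, the fingers measure 114 mm over their backs; the gripper's body (76 mm by 85 mm) begins 54 mm behind the grasp point. The pads swing forward as they close: fully open they stand 13 mm farther back than shut.
Start: joints at [1.226, 0.053, 1.613, -0, 1.476, -0.119], TCP at [0.14, 0.609, 0.231] pointing down, gripper open.
Joint ranges: [-3.01, 3.01], [-1.01, 2.22], [0.06, 2.58], [-1.02, 4.17], [0.09, 2.62], [-3.14, 3.14]. Speed limits (rad/s): [2.57, 2.57, 3.14, 3.14, 3.14, 3.14].

## Interface

Orientations are given as a unit quaternion [w, x, y, z].
In Python, from plant import manip gives the robot as it stands.
- The arm moves only by the tool drive_tool, never from a script. Its argument "motion" is a list of rows, each a list of 3 entries, a list of its own where there are three numbers: the shift along the tool's x, y, z in units of 25 mm (1.0 is 25 mm), then the turn, a rotation vector about the tool's x, y, z in units of 5 degrees (1.0 is 5 degrees), then the closure, from -1 (fully open) to 1 (shut). A call has 1 to 12 rows; each row shifts and turns the commanded pose from where the row before left it, along the tool's axes as they then stand; what a row does not reach is not made up. A row lasts 1/10 s, in which the tool goes at most 50 mm and 8.59 degrees, less where a joint would pass 70% of its speed; a pose out of reach is approached as far as the arm can. A call is refused whole if a number of a shift passes 1 or a number of a turn 1, either way. A call with a gripper value outside its range is refused whole. The fingers move at their own pace and stop on an object; the grip force is fixed at half the most. Time passes only in rows, so rows that do not move let the fingers close. It gives the time, the measured TCP pose, the force and the opening at its end, in the units of the state.
- manip.state(): the state, without advancing time (a new reading comes with each control period).
- manip.grab_frame(name): name is "side" or "top"; returns a dict with "img" (480x640x3 uint8, blue, green, red), "range_z" (480x640 float32, m along the optical axis (not along the pixel's ray), 0 where there is no reading), "camera_matrix" (3x3 intrinsics, pixels), "world_from_camera" (4x4, takes a point from camera to world coordinates). Camera axes: x right, y down, z forward; pixel columns grow to the right and rows downward; lengths in m; the calibration is good to about 2 mm. A picture is of the moment at which its call begins.
- manip.job_done(): hands the job in, once; it reports no verdict.
The state is a dict: "time": time; "joint_pos": joint angles; "joint_vel": joint speeds; "joint_efforts": joint torques, N m; "tool_pos": TCP position; "tool_rot": TCP orientation; "contact_force": force on the tool from outside, world axes, zero at the start; "ft_torque": the same for the moment, N m; "gripper_width": opening from 0.0 (shut) to 1.0 (fully open).
Only numpy, scipy, OpenCV 4.12 (cv2) and the standard library are available. Lean on these libraries where they do the work, as an engineer would, in place of code of your own. Each camera call takes 0.05 s, during which the arm holds its last target. There are 200 camera calls.

## Task

Put the setting kit away: lay every steel setting block that is out flat in its own nest on the rack (the one it fits, with the same number of dots). Bring the tall block upright into the foot-well of its bed, close up to the step, and push its top so that it tips over onto its side on the bed; and slide the flat gauge, blade first, fully home into the slot of its holder. Any order will do; leave the other things on the bench where they are.

Things in the scene. Friction and masses are not known exactly. Their poses are not given: they have to be found in the camera images.
- block_1: loose steel setting block, 38 long (its x) x 32 wide (y) x 30 high mm, about 0.2 kg, with one black dot (5 mm) on its top face; lies on the bench with the dots up. Origin: centre of its underside. Three or all four blocks are out in a run (absent: None).
- block_2: loose steel setting block, 48 long (its x) x 32 wide (y) x 30 high mm, about 0.2 kg, with two black dots (5 mm) on its top face; lies on the bench with the dots up. Origin: centre of its underside. Three or all four blocks are out in a run (absent: None).
- block_3: loose steel setting block, 58 long (its x) x 32 wide (y) x 30 high mm, about 0.2 kg, with three black dots (5 mm) on its top face; lies on the bench with the dots up. Origin: centre of its underside. Three or all four blocks are out in a run (absent: None).
- block_4: loose steel setting block, 68 long (its x) x 32 wide (y) x 30 high mm, about 0.2 kg, with four black dots (5 mm) on its top face; lies on the bench with the dots up. Origin: centre of its underside. Three or all four blocks are out in a run (absent: None).
- nest_1: fixed grey nest of the 38 mm block, one black dot on its -x end: plate 98 (x) x 62 x 13 mm with a pocket 44 (x) x 38 (y) mm, 10 mm deep, in its middle. Origin: centre of underside; pocket floor 3 mm above it. The block lies lengthwise along x, either way round, 20 mm proud. The four nests stand 66 mm apart in any order on one 8 mm plate.
- nest_2: fixed grey nest of the 48 mm block, two black dots on its -x end: plate 98 (x) x 62 x 13 mm with a pocket 54 (x) x 38 (y) mm, 10 mm deep, in its middle. Origin: centre of underside; pocket floor 3 mm above it. The block lies lengthwise along x, either way round, 20 mm proud. The four nests stand 66 mm apart in any order on one 8 mm plate.
- nest_3: fixed grey nest of the 58 mm block, three black dots on its -x end: plate 98 (x) x 62 x 13 mm with a pocket 64 (x) x 38 (y) mm, 10 mm deep, in its middle. Origin: centre of underside; pocket floor 3 mm above it. The block lies lengthwise along x, either way round, 20 mm proud. The four nests stand 66 mm apart in any order on one 8 mm plate.
- nest_4: fixed grey nest of the 68 mm block, four black dots on its -x end: plate 98 (x) x 62 x 13 mm with a pocket 74 (x) x 38 (y) mm, 10 mm deep, in its middle. Origin: centre of underside; pocket floor 3 mm above it. The block lies lengthwise along x, either way round, 20 mm proud. The four nests stand 66 mm apart in any order on one 8 mm plate.
- riser: loose tall steel block, 50 x 50 x 130 mm, about 0.65 kg, standing on end on the bench. Origin: centre of the 50 x 50 underside it stands on; z runs up its length. Smooth, with small black dimples on the sides.
- riser_mid (a point): the middle of the tall block, 65 mm along its z from its origin; same axes as the tall block
- bed: fixed aluminium laying bed for the tall block: an open foot-well on the bare bench, then a 10 mm step up to a black rubber bed. x points from well to bed, z up. Origin: at bench level under the step. Side rails 20 mm high, y = +-29 to +-37 mm, run from x = -60 to 146 mm; behind x = -60 two cheeks flare to about 78 mm apart at x = -82 mm.
- bed_well (a point): middle of the foot-well, on the bench, bed's axes. The well is 58 mm wide between the rails and runs from its open back (bed x = -60 mm) to the step (bed x = 0); a standing block can be slid in from behind. Stood here, base edge at the step, the block falls along the bed when its top is pushed some 45 mm towards +x (a few newtons).
- bed_mid (a point): about where the middle of the laid block comes: on the rubber, 40 mm past the step, 10 mm above the bench. Rubber: bed x = 0 to 140 mm, 58 mm wide, ended by a 20 mm high lip. The laid block overhangs the step by some 25 mm, its middle 25 mm above the rubber.
- gauge: loose plate gauge lying flat: a steel blade 44 mm wide, 5 mm thick (last 12 mm 36 mm wide) and three dark dots 16 mm wide on it, and a dark bar handle 20 mm wide, 22 mm high, 70 mm long; about 0.16 kg. x runs from handle to blade tip. Origin: at underside level, on the centre line; handle from x = -95 to -25 mm, blade from x = -25 to +75 mm.
- gauge_tip (a point): tip of the gauge's blade, at half its thickness, 75 mm along x from the gauge's origin
- holder: fixed slotted holder, a grey block 20 mm high on a 4 mm aluminium plate. x points into the slot, z up. Origin: at bench level under the middle of the slot's mouth. In front the plate sticks out as an apron 45 mm long, 76 mm wide, and two cheeks flare from 50 to about 70 mm apart over the last 25 mm before the mouth.
- slot_end (a point): middle of the slot's back wall, 85 mm in from the mouth, 9 mm above the bench, holder's axes. The slot is 50 mm wide and open from 4 to 14 mm above the bench. With the blade fully in, the handle's front is 15 mm outside the mouth.
- grey_cup: flanged grey metal cup, 78 mm diameter, 62 mm high, loose; bystander to be left alone. Origin: centre of underside
- tape_roll: yellow roll, 84 mm diameter, 19 mm high, loose; bystander to be left alone. Origin: centre of underside
- dowel_pin: steel dowel pin standing, 21 mm diameter, 42 mm high, loose; bystander to be left alone. Origin: centre of underside
Things that resemble listed ones, but are neither listed nor needed, are in the scene too. What is shaped like the block_1 but blue is not meant.

How it is judged:
By the outcome, as a careful person would: the job done as asked, in the order asked, and still so for the second after the job is handed in, with the robot touching nothing.
Of block_1, block_2, block_3, block_4 only 3 to 4 are there at a start; the rules pass over those that are not, and their reading is None.
At some moment in a run one of block_1, block_2, block_3, block_4 may be knocked a few centimetres aside while the robot is not near it.
Once in a run the grip may slacken for a moment while it holds something.
It also fails if it takes over 208 s, if anything falls off the work surface, if the arm or the gripper's body presses on something with over 40 N, if the wrist force passes 120 N, or if a joint passes its speed limit or range.

## Working session

There is one attempt and no reset: what is moved stays moved. The work goes in short steps, Python scripts to look and compute and a tool call to move; the robot and the scene stay as the last step left them, time stands still between calls to the robot, and variables do not carry over. Pictures are saved under pics/ and viewed, about 12 in all and at most 16, crops included, and the job is handed in when it is done.

Besides the shell and the picture viewer there is one more tool, called by a JSON object that holds its "op" and its "data". drive_tool: Moves the arm, as the interface text tells. Its arguments: {"type":"object","properties":{"motion":{"type":"array","items":{"type":"array"}}},"required":["motion"]}

```bash
ls; mkdir -p pics
python3 - <<'E'
from plant import manip
import cv2, numpy as np
print(manip.state(), manip.pinch_z)
for n in ("top","side"):
    f=manip.grab_frame(n); cv2.imwrite(f"pics/{n}0.png",f["img"]); np.savez(f"pics/{n}0.npz",**f)
    print(n,f["camera_matrix"].tolist(),f["world_from_camera"].round(3).tolist())
E
```

```text
pics
{'time': 0.0, 'joint_pos': array([ 1.22600463e+00,  5.33613773e-02,  1.61429722e+00,  1.45827360e-06,
        1.47597493e+00, -1.18971184e-01]), 'joint_vel': array([-0.00095418, -0.00070488,  0.00053344, -0.00046432,  0.0005271 ,
       -0.00057837]), 'joint_efforts': array([-8.29201838e-06, -3.93682659e+01, -3.70175886e+01, -2.11135298e-04,
        7.07313055e-03,  2.38023617e-06]), 'tool_pos': array([0.13971278, 0.60855065, 0.23005828]), 'tool_rot': array([-0.55277232,  0.55353007,  0.4398666 , -0.44109477]), 'contact_force': array([ 0.44472937, -0.19130676, -0.81595906]), 'ft_torque': array([0.0577289 , 0.00884183, 0.0179622 ]), 'gripper_width': 1.0035684528398712} -0.0187
top [[568.5817058660726, 0.0, 316.0753769710532], [0.0, 568.5817058660726, 235.9171900992911], [0.0, 0.0, 1.0]] [[0.018, -0.983, 0.183, 0.271], [-1.0, -0.016, 0.011, -0.067], [-0.008, -0.183, -0.983, 1.535], [0.0, 0.0, 0.0, 1.0]]
side [[545.5787467311882, 0.0, 324.3789709082766], [0.0, 545.5787467311882, 233.9472514695183], [0.0, 0.0, 1.0]] [[0.999, 0.031, -0.037, 0.597], [0.047, -0.421, 0.906, -1.131], [0.013, -0.907, -0.422, 0.578], [0.0, 0.0, 0.0, 1.0]]
```

View pics/top0.png

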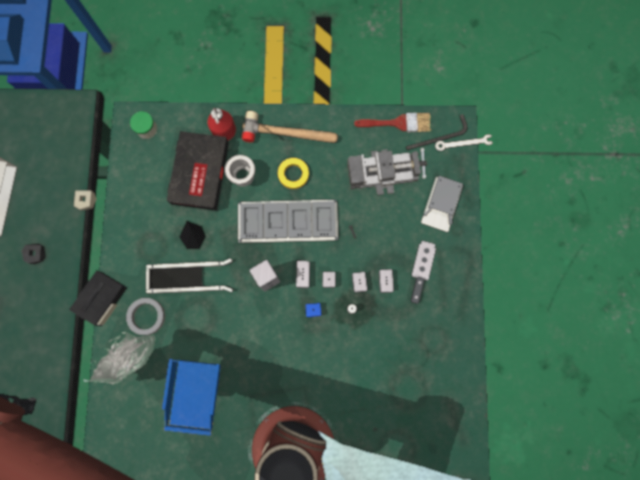

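View pics/side0.png

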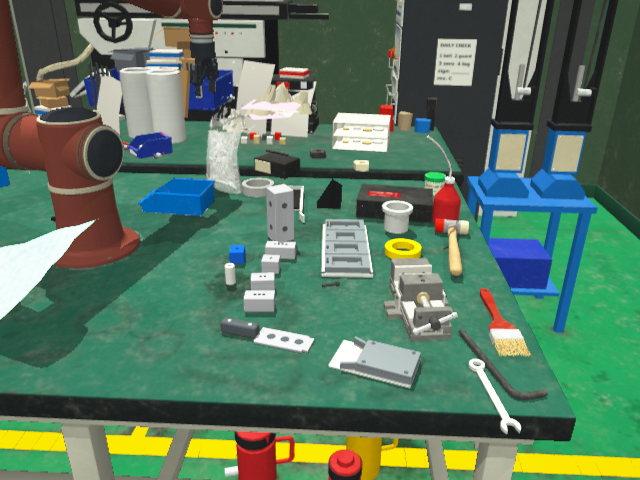

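```bash
cat > h.py <<'E'
import numpy as np, cv2
from plant import manip
def load(f): return dict(np.load(f))
def grab(n,tag):
    f=manip.grab_frame(n); np.savez(f"pics/{n}{tag}.npz",**f); cv2.imwrite(f"pics/{n}{tag}.png",f["img"]); return f
def cloud(f):
    K=f["camera_matrix"];T=f["world_from_camera"];z=f["range_z"].astype(float)
    v,u=np.mgrid[:480,:640]
    p=np.stack([(u-K[0,2])/K[0,0]*z,(v-K[1,2])/K[1,1]*z,z],-1)
    w=p@T[:3,:3].T+T[:3,3]; w[z==0]=np.nan; return w
def px(f,u,v,z):
    "pixel -> world on plane height z"
    K=f["camera_matrix"];T=f["world_from_camera"]
    d=T[:3,:3]@np.array([(u-K[0,2])/K[0,0],(v-K[1,2])/K[1,1],1]); o=T[:3,3]
    return (o+d*(z-o[2])/d[2]).round(4)
def proj(f,p):
    K=f["camera_matrix"];T=f["world_from_camera"]
    c=T[:3,:3].T@(np.asarray(p)-T[:3,3]); return (K@(c/c[2]))[:2].round(1)
def crop(f,u0,v0,u1,v1,s,name):
    cv2.imwrite(f"pics/{name}.png",cv2.resize(f["img"][v0:v1,u0:u1],None,fx=s,fy=s,interpolation=cv2.INTER_CUBIC))
E
python3 - <<'E'
from h import *
f=load("pics/top0.npz"); crop(f,135,140,335,300,4,"tA"); crop(f,290,140,490,320,4,"tB")
w=cloud(f); 
b=w[250:300,440:475]; print("bench z",np.nanmedian(b[...,2]), np.nanstd(b[...,2]))
m=np.nan_to_num(w[...,2])>0.012; m[:130]=0;m[325:]=0;m[:,:140]=0;m[:,475:]=0
n,l,st,c=cv2.connectedComponentsWithStats(m.astype(np.uint8))
for i in range(1,n):
    if st[i,4]<30: continue
    p=w[l==i]; zt=np.percentile(p[:,2],90); t=p[p[:,2]>zt-.008]
    r=cv2.minAreaRect((t[:,:2]*1000).astype(np.float32))
    print(c[i].round(0),st[i,4],"z%.3f"%zt,np.round(r[0],0),np.round(r[1],0),round(r[2],1))
E
```

```text
bench z 0.0004655162723263828 0.003421537661427572
[147. 133.] 94 z0.053 [834. 428.] [ 7. 23.] 7.9
[199. 168.] 3843 z0.055 [741. 274.] [139. 223.] 82.4
[294. 134.] 646 z0.033 [838.  30.] [ 30. 260.] 0.3
[385. 169.] 2356 z0.076 [ 742. -239.] [ 77. 206.] 7.7
[240. 169.] 490 z0.065 [727. 158.] [79. 76.] 3.8
[293. 172.] 444 z0.023 [733.  16.] [82. 81.] 1.5
[445. 195.] 862 z0.025 [ 662. -399.] [ 74. 118.] 70.4
[288. 219.] 2563 z0.025 [598.  29.] [102. 266.] 2.8
[192. 234.] 531 z0.069 [562. 282.] [44. 25.] 3.0
[214. 263.] 109 z0.024 [476. 222.] [12. 90.] 6.5
[265. 275.] 522 z0.133 [438.  79.] [51. 50.] 32.4
[303. 274.] 316 z0.034 [449. -17.] [67. 32.] 0.4
[177. 279.] 545 z0.023 [437. 288.] [ 76. 231.] 1.7
[386. 280.] 284 z0.034 [ 437. -239.] [57. 32.] 3.1
[329. 279.] 180 z0.033 [437. -86.] [32. 37.] 86.5
[360. 281.] 229 z0.035 [ 432. -168.] [48. 32.] 7.5
[418. 289.] 203 z0.026 [ 414. -322.] [21. 68.] 77.2
[155. 309.] 238 z0.031 [349. 376.] [87. 39.] 38.9
[313. 309.] 177 z0.035 [356. -45.] [32. 37.] 2.0
[352. 308.] 58 z0.045 [ 361. -148.] [18. 18.] 89.5
```

View pics/tA.png

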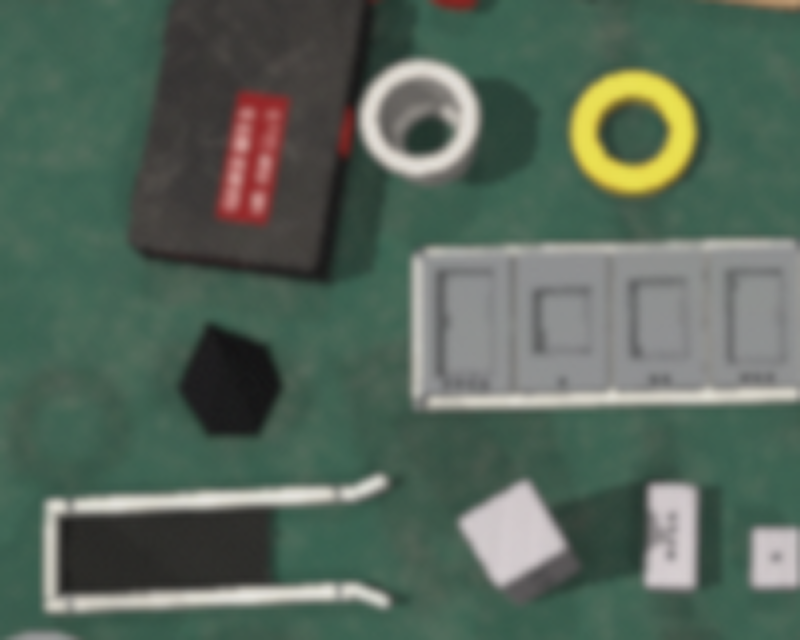

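View pics/tB.png

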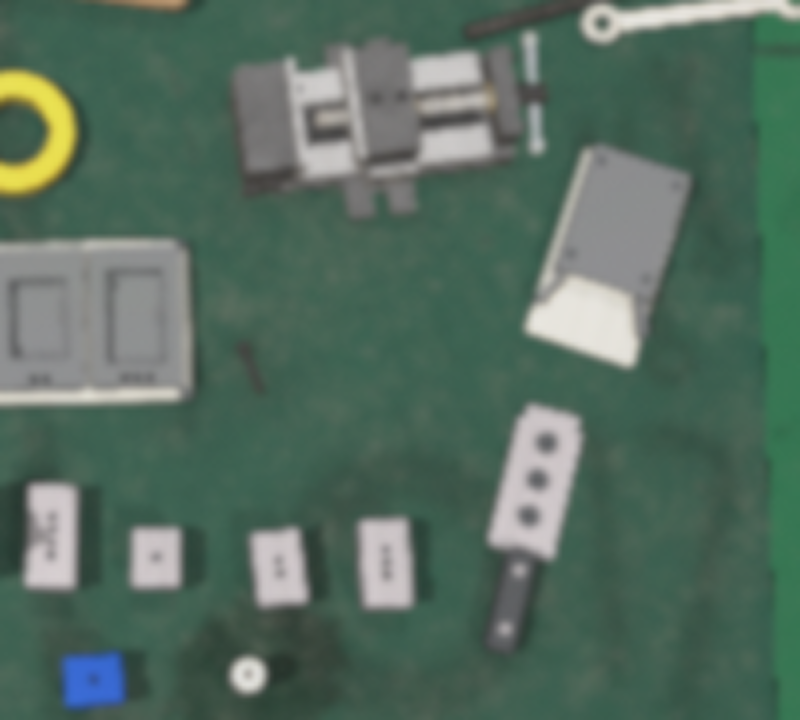

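Run:
```python
from h import *
f=load("pics/top0.npz"); w=cloud(f)
A=lambda u,v,z: px(f,135+u/4-.375,140+v/4-.375,z)
B=lambda u,v,z: px(f,290+u/4-.375,140+v/4-.375,z)
# rack: mask top
def rect(x0,x1,y0,y1,z0,z1,hull=False):
    m=(w[...,0]>x0)&(w[...,0]<x1)&(w[...,1]>y0)&(w[...,1]<y1)&(w[...,2]>z0)&(w[...,2]<z1)
    p=(w[m][:,:2]*1000).astype(np.float32); r=cv2.minAreaRect(p)
    q=np.percentile(p,[1,99],axis=0); pc=np.linalg.eigh(np.cov(p.T))[1][:,1]
    print(len(p),"rect",np.round(r[0],1),np.round(r[1],1),round(r[2],2),"mean",p.mean(0).round(1),"pca",np.degrees(np.arctan2(pc[1],pc[0])).round(1),"ext",q.round(0).tolist())
print("rack");rect(.52,.68,-.13,.19,.015,.03)
for n,(a,b) in {"b4":(.449,-.017),"b1":(.437,-.086),"b2":(.432,-.168),"b3":(.437,-.239)}.items():
    print(n);rect(a-.05,a+.05,b-.035,b+.035,.024,.04)
print("riser");rect(.39,.5,.03,.13,.12,.14)
print("handle");rect(.35,.47,-.37,-.28,.013,.03)
print("holder");rect(.56,.75,-.47,-.33,.016,.03)
print("bed rails L/R, lip")
for p in [(48,502),(342,492),(385,480),(50,608),(342,592),(388,604)]: print(A(*p,.02))
print("step",A(272,512,.01),A(272,580,.01))
print("rack pts nest4/3 dots",A(465,382,.021),B(138,378,.021),"plate corners z.008",A(413,408,.008),A(413,252,.008),B(193,397,.008),B(190,240,.008))
print("gauge: tip corners,base corners (z.005), dots", [B(*p,.005) for p in [(530,405),(583,420),(487,540),(553,560),(546,443),(529,515)]], "handle end pins",B(520,569,.022),B(504,629,.022))
print("holder corners z.02",[B(*p,.02) for p in [(600,147),(692,178)]],"apron z.004",[B(*p,.004) for p in [(525,333),(633,368)]],"mouth? z.02",[B(*p,.02) for p in [(566,275),(637,293)]])
from scipy.spatial.transform import Rotation as R
q=manip.state()["tool_rot"];print(R.from_quat(np.r_[q[1:],q[0]]).as_matrix().round(3))
```

```text
rack
2109 rect [597.3  28.2] [104.5 267.2] 3.09 mean [598.4  26. ] pca 92.0 ext [[548.0, -100.0], [650.0, 158.0]]
b4
299 rect [449.7 -16.8] [67.9 32. ] 0.32 mean [449.6 -16.8] pca 178.2 ext [[416.0, -33.0], [483.0, -1.0]]
b1
168 rect [436.8 -85.9] [32.  37.6] 87.89 mean [437. -86.] pca 170.2 ext [[419.0, -102.0], [455.0, -70.0]]
b2
213 rect [ 432.  -167.5] [48.3 31.7] 7.76 mean [ 431.8 -167.4] pca -172.8 ext [[408.0, -185.0], [456.0, -150.0]]
b3
257 rect [ 436.6 -238.6] [58.4 32.4] 3.1 mean [ 436.3 -238.2] pca -176.1 ext [[409.0, -255.0], [466.0, -222.0]]
riser
408 rect [438.2  79. ] [51. 50.] 31.93 mean [437.8  78.6] pca -151.0 ext [[408.0, 49.0], [467.0, 109.0]]
handle
200 rect [ 423.3 -326.5] [25.6 89.8] 69.25 mean [ 413.1 -322.1] pca 164.9 ext [[380.0, -338.0], [446.0, -307.0]]
holder
782 rect [ 668.8 -375.9] [118.6 120.5] 72.68 mean [ 672.5 -401.6] pca 165.2 ext [[620.0, -443.0], [724.0, -353.0]]
bed rails L/R, lip
[0.4661 0.4047 0.02  ]
[0.4761 0.2071 0.02  ]
[0.4848 0.1785 0.02  ]
[0.395  0.3982 0.02  ]
[0.4089 0.2038 0.02  ]
[0.4015 0.1727 0.02  ]
step [0.4631 0.2556 0.01  ] 
[... 178 characters left out ...]
0.008 ] [ 0.6586 -0.106   0.008 ]
gauge: tip corners,base corners (z.005), dots [array([ 0.5471, -0.3391,  0.005 ]), array([ 0.5373, -0.375 ,  0.005 ]), array([ 0.4541, -0.3086,  0.005 ]), array([ 0.4413, -0.3528,  0.005 ]), array([ 0.521 , -0.3495,  0.005 ]), array([ 0.4715, -0.3372,  0.005 ])] handle end pins [ 0.433  -0.3276  0.022 ] [ 0.393  -0.3164  0.022 ]
holder corners z.02 [array([ 0.726 , -0.3876,  0.02  ]), array([ 0.7048, -0.4503,  0.02  ])] apron z.004 [array([ 0.5974, -0.3367,  0.004 ]), array([ 0.5741, -0.4101,  0.004 ])] mouth? z.02 [array([ 0.6349, -0.3624,  0.02  ]), array([ 0.6231, -0.4105,  0.02  ])]
[[ 0.224 -0.001 -0.975]
 [ 0.975 -0.002  0.224]
 [-0.002 -1.     0.   ]]
```

```bash
cat >> h.py <<'E'
from scipy.spatial.transform import Rotation as R
def pose():
    s=manip.state(); q=s["tool_rot"]; return s["tool_pos"],R.from_quat(np.r_[q[1:],q[0]]).as_matrix(),s
def th():
    M=pose()[1]; return np.degrees(np.arctan2(M[1,0],M[0,0]))
def plan(x,y,z,theta,p0=None,th0=None):
    "turn units (about tool y) first, then shift units in the turned tool axes; p in m"
    p,M,s=pose(); t0=th() if th0 is None else th0; p=p if p0 is None else np.array(p0)
    d=(theta-t0+90)%180-90; t=np.radians(t0+d)
    X=np.array([np.cos(t),np.sin(t),0]); Z=np.array([-np.sin(t),np.cos(t),0])
    if M[:,2]@np.array([-np.sin(np.radians(th())),np.cos(np.radians(th())),0])<0: Z=-Z
    D=np.array([x,y,z])-p
    print("turn %.2f (theta %.1f->%.1f) shift x %.2f y %.2f z %.2f  tilt %s"%(-d/5,t0,t0+d,D@X/.025,-D[2]/.025,D@Z/.025,(M[2,[0,2]]*57.3).round(1)))
E
python3 - <<'E'
from h import *
p,M,s=pose();print(M[:,2])
plan(.438,.0788,.160,32)
E
```

```text
[-9.74604702e-01  2.23932185e-01  2.26491855e-04]
turn 9.01 (theta 77.1->32.0) shift x -1.11 y 2.81 z -24.29  tilt [-0.1  0. ]
```

{"op": "drive_tool", "data": {"motion": [[[0, 0, 0], [0, 1, 0], -1], [[0, 0, 0], [0, 1, 0], -1], [[0, 0, 0], [0, 1, 0], -1], [[0, 0, 0], [0, 1, 0], -1], [[0, 0, 0], [0, 1, 0], -1], [[0, 0, 0], [0, 1, 0], -1], [[0, 0, 0], [0, 1, 0], -1], [[0, 0, 0], [0, 1, 0], -1], [[0, 0, 0], [0, 1, 0], -1], [[0, 0, -1], [0, 0, 0], -1], [[0, 0, -1], [0, 0, 0], -1], [[0, 0, -1], [0, 0, 0], -1]]}}

```text
time: 1.3
tool_pos: [0.1798, 0.5445, 0.2305]
tool_rot: [-0.679, 0.68, 0.195, -0.196]
contact_force: [0.8, 0.3, 0.7]
gripper_width: 0.999
```

{"op": "drive_tool", "data": {"motion": [[[0, 0, -1], [0, 0, 0], -1], [[0, 0, -1], [0, 0, 0], -1], [[0, 0, -1], [0, 0, 0], -1], [[0, 0, -1], [0, 0, 0], -1], [[0, 0, -1], [0, 0, 0], -1], [[0, 0, -1], [0, 0, 0], -1], [[0, 0, -1], [0, 0, 0], -1], [[0, 0, -1], [0, 0, 0], -1], [[0, 0, -1], [0, 0, 0], -1], [[0, 0, -1], [0, 0, 0], -1], [[0, 0, -1], [0, 0, 0], -1], [[0, 0, -1], [0, 0, 0], -1]]}}

```text
time: 2.5
tool_pos: [0.3391, 0.2902, 0.2308]
tool_rot: [-0.68, 0.68, 0.195, -0.196]
contact_force: [0.4, 0.4, -0.7]
gripper_width: 0.996
```

Run:
```python
from h import *
plan(.438,.0788,.160,32); print(manip.state()["joint_pos"].round(2),manip.state()["time"])
```

```text
turn 0.01 (theta 32.1->32.0) shift x -1.13 y 2.83 z -9.27  tilt [-0.  0.]
[ 0.54 -0.4   2.01 -0.    1.53 -0.02] 2.5
```

{"op": "drive_tool", "data": {"motion": [[[-0.23, 0, -1], [0, 0, 0], -1], [[-0.3, 0.3, -1], [0, 0, 0], -1], [[-0.3, 0.5, -1], [0, 0, 0], -1], [[-0.3, 0.5, -1], [0, 0, 0], -1], [[0, 0.5, -1], [0, 0, 0], -1], [[0, 0.5, -1], [0, 0, 0], -1], [[0, 0.5, -1], [0, 0, 0], -1], [[0, 0, -1], [0, 0, 0], -1], [[0, 0, -1], [0, 0, 0], -1], [[0, 0, -0.27], [0, 0, 0], -1], [[0, 0, 0], [0, 0, 0], -1], [[0, 0, 0], [0, 0, 0], -1]]}}

```text
time: 3.7
tool_pos: [0.4376, 0.0804, 0.1611]
tool_rot: [0.68, -0.679, -0.195, 0.196]
contact_force: [-0.1, -0.5, -1.2]
gripper_width: 0.999
```

Run:
```python
from h import *
plan(.438,.0788,.090,32)
f=grab("top","1"); crop(f,170,200,470,340,2.6,"t1")
```

```text
turn 0.01 (theta 32.1->32.0) shift x -0.02 y 2.84 z -0.06  tilt [-0.  0.]
```

View pics/t1.png

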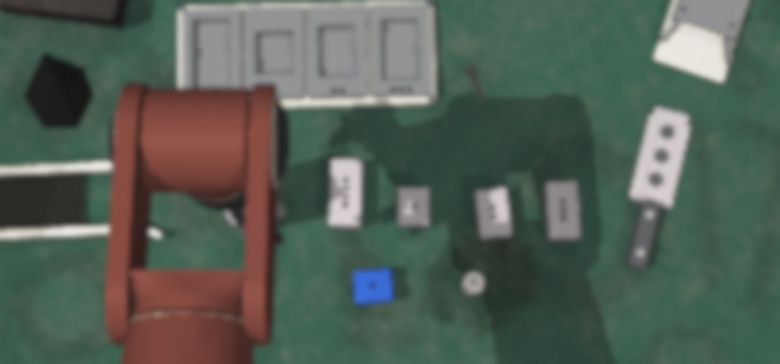

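{"op": "drive_tool", "data": {"motion": [[[0, 0.7, -0.05], [0, 0, 0], -1], [[0, 0.7, 0], [0, 0, 0], -1], [[0, 0.7, 0], [0, 0, 0], -1], [[0, 0.7, 0], [0, 0, 0], -1], [[0, 0, 0], [0, 0, 0], -1], [[0, 0, 0], [0, 0, 0], 1], [[0, 0, 0], [0, 0, 0], 1], [[0, 0, 0], [0, 0, 0], 1], [[0, 0, 0], [0, 0, 0], 1], [[0, 0, 0], [0, 0, 0], 1], [[0, 0, 0], [0, 0, 0], 1], [[0, 0, 0], [0, 0, 0], 1]]}}

```text
time: 4.95
tool_pos: [0.4394, 0.0788, 0.0929]
tool_rot: [-0.679, 0.68, 0.196, -0.195]
contact_force: [-2.5, -1.0, 6.2]
gripper_width: 0.574
```

Run:
```python
from h import *
print(manip.state()); plan(.4411,.222,.0955,3.2)
```

```text
{'time': 4.95, 'joint_pos': array([ 1.05725075e-02, -2.65395094e-01,  2.14595649e+00, -7.85851664e-06,
        1.25973513e+00, -5.49059470e-01]), 'joint_vel': array([ 0.0008378 , -0.00038225, -0.00067879,  0.00089625,  0.00106292,
        0.00030351]), 'joint_efforts': array([ -0.09601365, -20.41413367, -32.55046606,   0.08916498,
        -0.85442344,   0.05314306]), 'tool_pos': array([0.43941177, 0.07884791, 0.09290754]), 'tool_rot': array([-0.67947994,  0.67972883,  0.19572971, -0.19484764]), 'contact_force': array([-2.48411019, -1.02146184,  6.17040331]), 'ft_torque': array([-0.02298543,  0.50530585,  0.05035958]), 'gripper_width': 0.5735383752476916}
turn 5.77 (theta 32.1->3.2) shift x 0.39 y -0.10 z 5.71  tilt [ 0.1 -0. ]
```

{"op": "drive_tool", "data": {"motion": [[[0, -0.16, 0], [0, 0, 0], 1], [[0, 0, 0], [0, 0, 0], 1], [[0, 0, 0], [0, 0.97, 0], 1], [[0, 0, 0], [0, 0.97, 0], 1], [[0, 0, 0], [0, 0.97, 0], 1], [[0, 0, 0], [0, 0.97, 0], 1], [[0, 0, 0], [0, 0.97, 0], 1], [[0, 0, 0], [0, 0.97, 0], 1], [[0, 0, 0], [0, 0, 0], 1]]}}

```text
time: 5.85
tool_pos: [0.4375, 0.0788, 0.0937]
tool_rot: [0.707, -0.707, -0.017, 0.019]
contact_force: [-0.6, 0.3, -8.0]
gripper_width: 0.581
```

Run:
```python
from h import *
print(manip.state()["contact_force"],manip.state()["gripper_width"]); plan(.4411,.222,.0965,3.2); plan(.4445,.155,.0965,3.2)
f=grab("side","2"); crop(f,190,160,390,310,4,"s2")
```

```text
[-0.63438948  0.30402014 -7.98629714] 0.5806142457313156
turn -0.05 (theta 3.0->3.2) shift x 0.46 y -0.11 z 5.71  tilt [-0.2  0. ]
turn -0.05 (theta 3.0->3.2) shift x 0.45 y -0.11 z 3.03  tilt [-0.2  0. ]
```

View pics/s2.png

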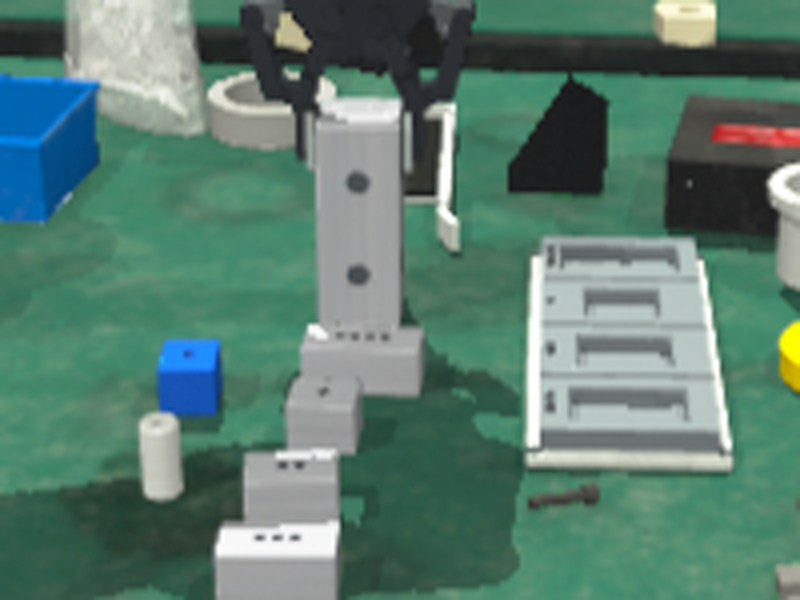

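{"op": "drive_tool", "data": {"motion": [[[0.1, -0.1, 0.3], [0, 0, 0], 1], [[0.2, 0, 0.7], [0, 0, 0], 1], [[0.2, 0, 0.7], [0, 0, 0], 1], [[0, 0, 0.7], [0, 0, 0], 1], [[0, 0, 0.7], [0, 0, 0], 1], [[0, 0, 0.5], [0, 0, 0], 1], [[0, 0, 0.5], [0, 0, 0], 1], [[0, 0, 0.5], [0, 0, 0], 1], [[0, 0, 0.5], [0, 0, 0], 1], [[0, 0, 0.4], [0, 0, 0], 1], [[0, 0, 0.2], [0, 0, 0], 1], [[0, 0, 0], [0, 0, 0], 1]]}}

```text
time: 7.1
tool_pos: [0.4438, 0.2223, 0.0978]
tool_rot: [-0.707, 0.707, 0.019, -0.019]
contact_force: [0.6, -0.1, -8.2]
gripper_width: 0.575
```

Run:
```python
from h import *
s=manip.state();print(s["contact_force"],s["ft_torque"]); plan(.4411,.228,.0945,3.2)
f=grab("side","3"); crop(f,190,150,390,300,4,"s3")
```

```text
[ 0.57689949 -0.13447755 -8.16655123] [-0.01591747 -0.01900311 -0.03042063]
turn -0.04 (theta 3.0->3.2) shift x -0.10 y 0.13 z 0.23  tilt [-0. -0.]
```

View pics/s3.png

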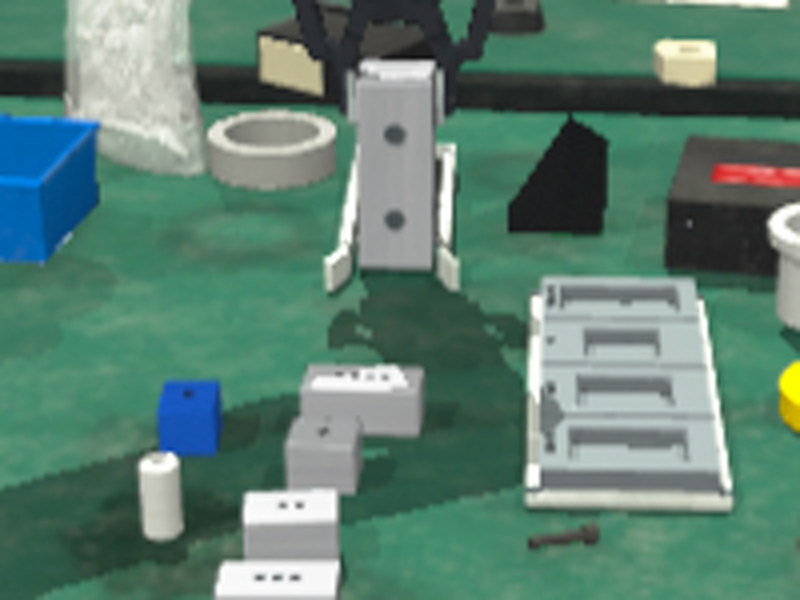

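{"op": "drive_tool", "data": {"motion": [[[-0.05, 0.06, 0.08], [0, 0, 0], 1], [[0, 0.06, 0.08], [0, 0, 0], 1], [[0, 0, 0.08], [0, 0, 0], 1], [[0, 0, 0], [0, 0, 0], 1]]}}

```text
time: 7.55
tool_pos: [0.4422, 0.2278, 0.0947]
tool_rot: [0.707, -0.707, -0.018, 0.018]
contact_force: [0.6, -0.1, -7.1]
gripper_width: 0.573
```

{"op": "drive_tool", "data": {"motion": [[[0, 0, 0.06], [0, 0, 0], 1], [[0, 0, 0], [0, 0, 0], 1]]}}

```text
time: 7.75
tool_pos: [0.4423, 0.2294, 0.0949]
tool_rot: [0.707, -0.707, -0.018, 0.018]
contact_force: [-0.2, -0.0, -6.8]
gripper_width: 0.582
```

{"op": "drive_tool", "data": {"motion": [[[0, 0, 0.06], [0, 0, 0], 1], [[0, 0, 0], [0, 0, 0], 1]]}}

```text
time: 7.95
tool_pos: [0.4422, 0.2309, 0.0949]
tool_rot: [0.707, -0.707, -0.018, 0.018]
contact_force: [0.3, 0.3, -7.9]
gripper_width: 0.576
```

{"op": "drive_tool", "data": {"motion": [[[0, 0, 0.06], [0, 0, 0], 1], [[0, 0, 0], [0, 0, 0], 1]]}}

```text
time: 8.15
tool_pos: [0.4421, 0.2316, 0.0949]
tool_rot: [-0.706, 0.708, 0.018, -0.018]
contact_force: [-0.1, -3.0, -6.0]
gripper_width: 0.579
```

{"op": "drive_tool", "data": {"motion": [[[0, 0, 0.06], [0, 0, 0], 1], [[0, 0, 0], [0, 0, 0], 1]]}}

```text
time: 8.35
tool_pos: [0.4421, 0.2327, 0.095]
tool_rot: [-0.706, 0.708, 0.018, -0.019]
contact_force: [-0.2, -5.8, -4.7]
gripper_width: 0.577
```

{"op": "drive_tool", "data": {"motion": [[[0, 0, 0.04], [0, 0, 0], 1], [[0, 0, 0], [0, 0, 0], 1]]}}

```text
time: 8.55
tool_pos: [0.4421, 0.2331, 0.0951]
tool_rot: [-0.705, 0.709, 0.019, -0.019]
contact_force: [-0.5, -7.5, -4.3]
gripper_width: 0.58
```

{"op": "drive_tool", "data": {"motion": [[[0, 0, -0.13], [0, 0, 0], 1], [[0, 0.06, 0], [0, 0, 0], 1], [[0, 0.06, 0], [0, 0, 0], 1], [[0, 0, 0], [0, 0, 0], 1]]}}

```text
time: 8.95
tool_pos: [0.4424, 0.2318, 0.0931]
tool_rot: [0.707, -0.707, -0.018, 0.018]
contact_force: [-3.7, -3.1, 3.1]
gripper_width: 0.58
```

Bench contact. Open and retreat upward, then behind.

{"op": "drive_tool", "data": {"motion": [[[0, 0, 0], [0, 0, 0], -1], [[0, 0, 0], [0, 0, 0], -1], [[0, 0, 0], [0, 0, 0], -1], [[0, 0, 0], [0, 0, 0], -1], [[0, 0, 0], [0, 0, 0], -1], [[0, -0.6, 0], [0, 0, 0], -1], [[0, -1, 0], [0, 0, 0], -1], [[0, -1, 0], [0, 0, 0], -1], [[0, 0, 0], [0, 0, 0], -1]]}}

```text
time: 9.85
tool_pos: [0.445, 0.2326, 0.1624]
tool_rot: [0.708, -0.706, -0.021, 0.015]
contact_force: [0.4, -0.3, 0.9]
gripper_width: 1.0
```

{"op": "drive_tool", "data": {"motion": [[[0, 0, -0.8], [0, 0, 0], 1], [[0, 0, -0.8], [0, 0, 0], 1], [[0, 0, -0.6], [0, 0, 0], 1], [[0, 0, 0], [0, 0, 0], 1], [[0, 0, 0], [0, 0, 0], 1], [[0, 0, 0], [0, 0, 0], 1], [[0, 0, 0], [0, 0, 0], 1]]}}

```text
time: 10.55
tool_pos: [0.4449, 0.1771, 0.1568]
tool_rot: [0.707, -0.707, -0.019, 0.019]
contact_force: [0.0, -0.2, -0.6]
gripper_width: 0.002
```

Run:
```python
from h import *
s=manip.state();print(s["contact_force"],s["tool_pos"],s["gripper_width"])
f=grab("side","4"); crop(f,210,120,360,240,4.5,"s4")
w=cloud(f); m=(abs(w[...,0]-.442)<.06)&(abs(w[...,1]-.22)<.05)&(w[...,2]>.121)&(w[...,2]<.135)
print(np.nanpercentile(w[m],[2,50,98],axis=0).round(4))
```

```text
[ 0.01883772 -0.18271857 -0.62650087] [0.4448597  0.17712186 0.15677144] 0.001662286696886068
[[0.4195 0.2055 0.1215]
 [0.4447 0.2203 0.1297]
 [0.4677 0.259  0.1321]]
```

View pics/s4.png

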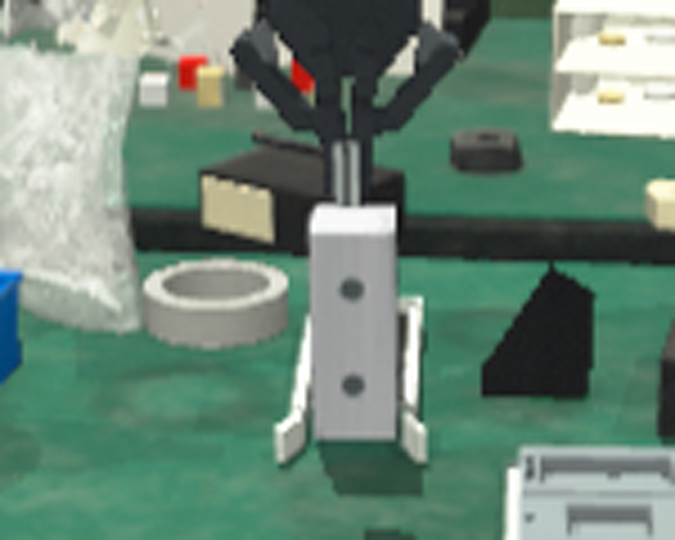

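{"op": "drive_tool", "data": {"motion": [[[-0.04, 0.8, 0], [0, 0, 0], 1], [[0, 0.8, 0], [0, 0, 0], 1], [[0, 0, 0], [0, 0, 0], 1], [[0, 0, 0.3], [0, 0, 0], 1], [[0, 0, 0.3], [0, 0, 0], 1], [[0, 0, 0.2], [0, 0, 0], 1], [[0, 0, 0.2], [0, 0, 0], 1], [[0, 0, 0.2], [0, 0, 0], 1], [[0, 0, 0.2], [0, 0, 0], 1], [[0, 0, 0.2], [0, 0, 0], 1], [[0, 0, 0.2], [0, 0, 0], 1], [[0, 0, 0.2], [0, 0, 0], 1]]}}

```text
time: 11.8
tool_pos: [0.4412, 0.227, 0.1167]
tool_rot: [0.707, -0.707, -0.018, 0.018]
contact_force: [0.5, -1.6, 1.5]
gripper_width: 0.001
```

{"op": "drive_tool", "data": {"motion": [[[0, 0, 0.2], [0, 0, 0], 1], [[0, 0, 0.2], [0, 0, 0], 1], [[0, 0, 0.2], [0, 0, 0], 1], [[0, 0, 0.2], [0, 0, 0], 1], [[0, 0, 0.2], [0, 0, 0], 1], [[0, 0, 0.2], [0, 0, 0], 1]]}}

```text
time: 12.4
tool_pos: [0.4396, 0.2569, 0.1166]
tool_rot: [0.707, -0.707, -0.018, 0.018]
contact_force: [-0.1, 0.4, -0.6]
gripper_width: 0.002
```

{"op": "drive_tool", "data": {"motion": [[[0, 0, 0.2], [0, 0, 0], 1], [[0, 0, 0], [0, 0, 0], 1], [[0, 0, 0], [0, 0, 0], 1], [[0, 0, 0], [0, 0, 0], 1], [[0, 0, 0], [0, 0, 0], 1]]}}

```text
time: 12.9
tool_pos: [0.4396, 0.2612, 0.1168]
tool_rot: [-0.707, 0.707, 0.018, -0.018]
contact_force: [0.6, 0.5, 1.1]
gripper_width: 0.0
```

Run:
```python
from h import *
f=grab("side","5"); w=cloud(f)
m=(abs(w[...,0]-.437)<.025)&(w[...,1]>.19)&(w[...,1]<.42)&(w[...,2]>.03)&(w[...,2]<.11)
print(m.sum(),np.nanpercentile(w[m],[2,50,98],axis=0).round(4))
```

```text
440 [[0.4161 0.2306 0.0324]
 [0.4385 0.262  0.0593]
 [0.461  0.3624 0.0623]]
```

{"op": "drive_tool", "data": {"motion": [[[0, -0.4, 0], [0, -1, 0], 0], [[0, 0, 0], [0, -1, 0], 0], [[0, 0, 0], [0, -1, 0], 0], [[0, 0, 0], [0, -1, 0], 0], [[0, 0, 0], [0, -1, 0], 0], [[0, 0, 0], [0, -1, 0], -0.2], [[0, 0, 0], [0, -1, 0], -0.2], [[0, 0, 0], [0, -1, 0], -0.2], [[0, 0, 0], [0, -1, 0], -0.2], [[0, 0, 0], [0, -1, 0], -0.2], [[0, 0, 0], [0, -1, 0], -0.2], [[0, 0, 0], [0, -1, 0], -0.2]]}}

```text
time: 14.15
tool_pos: [0.4396, 0.2612, 0.1268]
tool_rot: [-0.602, 0.602, 0.37, -0.37]
contact_force: [-0.4, -0.2, -0.1]
gripper_width: 0.6
```

{"op": "drive_tool", "data": {"motion": [[[0, 0, 0], [0, -1, 0], -0.2], [[0, 0, 0], [0, -1, 0], -0.2], [[0, 0, 0], [0, -1, 0], -0.2], [[0, 0, 0], [0, -1, 0], -0.2], [[0, 0, 0], [0, -1, 0], -0.2], [[0, 0, 0], [0, -0.4, 0], -0.2], [[0, 0, 0], [0, 0, 0], -0.2]]}}

```text
time: 14.85
tool_pos: [0.4396, 0.2613, 0.1269]
tool_rot: [-0.5, 0.5, 0.5, -0.5]
contact_force: [0.5, 1.0, -1.2]
gripper_width: 0.597
```

```bash
cat >> h.py <<'E'
def blk(w,x,y,r=.05,z0=.024,z1=.042):
    m=(abs(w[...,0]-x)<r)&(abs(w[...,1]-y)<.036)&(w[...,2]>z0)&(w[...,2]<z1)
    p=(w[m][:,:2]*1000).astype(np.float32)
    if len(p)<30: return None
    rc=cv2.minAreaRect(p); a=rc[2] if rc[1][0]>rc[1][1] else rc[2]-90
    return np.round(rc[0],1),np.sort(np.round(rc[1],1)),round(a,1),len(p)
E
python3 - <<'E'
from h import *
f=grab("top","6"); w=cloud(f); print(manip.state()["gripper_width"])
for n,(a,b) in {"b4":(.449,-.017),"b1":(.437,-.086),"b2":(.432,-.168),"b3":(.437,-.239)}.items(): print(n,blk(w,a,b))
b=blk(w,.449,-.017); plan(b[0][0]/1000,b[0][1]/1000,.012,90)
E
```

```text
0.5981544736847569
b4 (array([449.8, -16.4]), array([31.9, 67.9]), -1.4, 296)
b1 (array([437.2, -86.2]), array([31.9, 35.7]), 0.6, 158)
b2 (array([ 431.8, -167.6]), array([32.2, 48.6]), 7.8, 219)
b3 (array([ 436.5, -238.4]), array([32.6, 58.5]), 3.9, 260)
turn -0.02 (theta 89.9->90.0) shift x -11.11 y 4.59 z -0.41  tilt [-0. -0.]
```

{"op": "drive_tool", "data": {"motion": [[[-1, 0, -0.41], [0, 0, 0], -0.2], [[-1, 0, 0], [0, 0, 0], -0.2], [[-1, 0, 0], [0, 0, 0], -0.2], [[-1, 0, 0], [0, 0, 0], -0.2], [[-1, 0, 0], [0, 0, 0], -0.2], [[-1, 0, 0], [0, 0, 0], -0.2], [[-1, 0, 0], [0, 0, 0], -0.2], [[-1, 0, 0], [0, 0, 0], -0.2], [[-1, 0, 0], [0, 0, 0], -0.2], [[-1, 0.5, 0], [0, 0, 0], -0.2], [[-1, 0.5, 0], [0, 0, 0], -0.2], [[-0.11, 0.5, 0], [0, 0, 0], -0.2]]}}

```text
time: 16.1
tool_pos: [0.4499, -0.0183, 0.0892]
tool_rot: [-0.501, 0.502, 0.499, -0.499]
contact_force: [1.0, 0.5, -0.4]
gripper_width: 0.599
```

{"op": "drive_tool", "data": {"motion": [[[0, 1, 0], [0, 0, 0], -0.2], [[0, 1, 0], [0, 0, 0], -0.2], [[0, 0.6, 0], [0, 0, 0], -0.2], [[0, 0.3, 0], [0, 0, 0], -0.2], [[0, 0.1, 0], [0, 0, 0], -0.2], [[0, 0, 0], [0, 0, 0], 1], [[0, 0, 0], [0, 0, 0], 1], [[0, 0, 0], [0, 0, 0], 1], [[0, 0, 0], [0, 0, 0], 1]]}}

```text
time: 17.0
tool_pos: [0.4506, -0.0164, 0.0153]
tool_rot: [-0.5, 0.501, 0.5, -0.499]
contact_force: [0.0, 0.2, 2.8]
gripper_width: 0.354
```

Run:
```python
from h import *
s=manip.state();print(s["contact_force"],s["tool_pos"],s["gripper_width"])
# rack pose from two images
for t in ("0","6"):
    f=load(f"pics/top{t}.npz"); w=cloud(f)
    m=(w[...,0]>.53)&(w[...,0]<.67)&(w[...,1]>-.13)&(w[...,1]<.19)&(w[...,2]>.0165)&(w[...,2]<.03)
    m=cv2.morphologyEx(m.astype(np.uint8),cv2.MORPH_OPEN,np.ones((2,2),np.uint8))>0
    p=w[m]; 
    # edges: extremes per 12 mm slice, robust line fit
    a=[];b=[]
    for y in np.arange(-.085,.145,.006):
        q=p[abs(p[:,1]-y)<.003]; 
        if len(q)>5: a.append((y,q[:,0].min()));b.append((y,q[:,0].max()))
    a=np.array(a);b=np.array(b)
    la=cv2.fitLine(a.astype(np.float32),cv2.DIST_HUBER,0,.001,.001).ravel();lb=cv2.fitLine(b.astype(np.float32),cv2.DIST_HUBER,0,.001,.001).ravel()
    fx=lambda l,y:l[3]+l[1]/l[0]*(y-l[2])
    print("x lo/hi at y=.028:",fx(la,.028),fx(lb,.028),"slopes deg",np.degrees(-la[1]/la[0]),np.degrees(-lb[1]/lb[0]))
    c=[];d=[]
    for x in np.arange(.56,.64,.005):
        q=p[abs(p[:,0]-x)<.0025]
        if len(q)>5: c.append(q[:,1].min());d.append(q[:,1].max())
    print("y lo/hi",np.median(c),np.median(d))
```

```text
[0.02449152 0.1618983  2.81989444] [ 0.45055092 -0.01641741  0.01531845] 0.3544024243050057
x lo/hi at y=.028: 0.5498151 0.6445955 slopes deg 2.12314 2.3788736
y lo/hi -0.10354298334318798 0.1556824061915466
x lo/hi at y=.028: 0.5498424 0.6441543 slopes deg 2.2741973 2.492959
y lo/hi -0.10337947299934613 0.1555931936910835
```

Run:
```python
from h import *
f=load("pics/top6.npz"); crop(f,233,195,343,247,7,"t6")
```

```text
(no output)
```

View pics/t6.png

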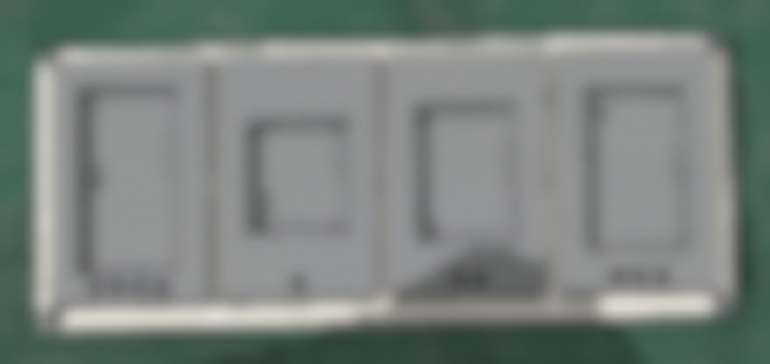

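{"op": "drive_tool", "data": {"motion": [[[0, -0.5, 0], [0, 0, 0], 1], [[0, -0.5, 0], [0, 0, 0], 1], [[0, -0.4, 0], [0, 0, 0], 1], [[0, 0, 0], [0, 0, 0], 1]]}}

```text
time: 17.4
tool_pos: [0.4513, -0.0167, 0.0518]
tool_rot: [-0.499, 0.502, 0.501, -0.499]
contact_force: [0.1, -0.1, -2.0]
gripper_width: 0.358
```

Run:
```python
from h import *
f=load("pics/top6.npz")
C=lambda u,v:px(f,233+(u+.5)/7-.5,195+(v+.5)/7-.5,.021)
pts=[]
for n,(l,r,t,b) in {4:(78,180,87,272),1:(247,350,118,235),2:(416,517,101,240),3:(586,689,86,250)}.items():
    c=C((l+r)/2,(t+b)/2); pts.append(c[:2]); print(n,c,"dims",C(l,t)[:2]-C(r,b)[:2])
for u in(210,382,551):print(C(u,180))
P=np.array(pts); k=np.array([99,33,-33,-99])/1000
# fit centre + yaw
A=P.mean(0); d=(P-A); a=np.arctan2(-(d[:,0]@k),d[:,1]@k); print(A,np.degrees(a))
b=np.array([-np.sin(a),np.cos(a)])
for n,kk in zip((4,1,2,3),k): print(n,(A+kk*b).round(4))
plan(*(A+k[0]*b),.053,90+np.degrees(a))
```

```text
4 [0.5939 0.1283 0.021 ] dims [0.073  0.0426]
1 [0.5961 0.0623 0.021 ] dims [0.0459 0.0416]
2 [ 0.5995 -0.003   0.021 ] dims [0.0547 0.0406]
3 [ 0.6016 -0.0695  0.021 ] dims [0.0646 0.0411]
[0.5942 0.0968 0.021 ]
[0.5952 0.0298 0.021 ]
[ 0.5963 -0.0359  0.021 ]
[0.597775 0.029525] 2.3038102341201507
4 [0.5938 0.1284]
1 [0.5964 0.0625]
2 [ 0.5991 -0.0034]
3 [ 0.6018 -0.0694]
turn -0.47 (theta 90.0->92.3) shift x 5.57 y -0.05 z -5.93  tilt [-0.1 -0.3]
```

Run:
```python
from h import *
f=load("pics/top6.npz"); g=f["img"].astype(float); w=cloud(f)
L=g.min(2)
for nm,(x,y),z in (("b4",(.4498,-.0166),.03),("b1",(.437,-.086),.03),("b3",(.4365,-.2384),.03),("rack",(.597,.029),.021)):
    u,v=proj(f,(x,y,z)); v=int(round(v)); u=int(round(u)); h=14 if z>.025 else 58
    print(nm,u,v); row=L[v-3:v+4].mean(0); zr=np.nanmedian(w[v-3:v+4,:,2],0)
    for a in (u-h,u+h) if h>20 else (u,):
        k=range(a-9,a+10); print([int(row[i]) for i in k]); print([int(1000*zr[i]) for i in k])
```

```text
b4 303 273
[46, 66, 109, 157, 190, 203, 201, 186, 166, 160, 167, 169, 160, 144, 121, 88, 58, 48, 47]
[-3, 0, 1, 26, 30, 27, 28, 31, 30, 32, 29, 29, 27, 30, 29, 21, 0, 1, -1]
b1 329 278
[43, 50, 76, 109, 130, 136, 134, 130, 124, 123, 128, 133, 135, 131, 115, 84, 57, 47, 47]
[0, 0, 0, 28, 28, 29, 30, 32, 28, 28, 27, 27, 32, 27, 30, 1, 0, 0, 0]
b3 386 280
[65, 77, 113, 158, 190, 202, 203, 194, 174, 157, 168, 189, 199, 197, 184, 151, 99, 57, 47]
[-1, 0, 0, 18, 28, 28, 28, 31, 29, 27, 33, 28, 29, 34, 27, 28, -4, 3, 0]
rack 288 220
[70, 69, 68, 67, 67, 66, 66, 68, 70, 72, 72, 72, 71, 71, 71, 78, 115, 163, 186]
[-2, 1, 1, -2, 0, -2, 3, 0, -2, 0, 0, -3, -1, 0, 3, 1, 3, 0, 11]
[119, 88, 70, 72, 73, 72, 72, 73, 75, 76, 77, 77, 77, 77, 76, 74, 72, 71, 72]
[7, 1, 0, 1, 2, 0, -1, 0, 0, 1, -1, -2, 0, -2, 2, 2, -2, 1, 2]
```

{"op": "drive_tool", "data": {"motion": [[[0, 0, 0], [0, -0.47, 0], 1], [[0.9, 0, -1], [0, 0, 0], 1], [[0.9, 0, -1], [0, 0, 0], 1], [[0.9, 0, -1], [0, 0, 0], 1], [[0.9, 0, -1], [0, 0, 0], 1], [[0.9, 0, -1], [0, 0, 0], 1], [[0.9, 0, -0.96], [0, 0, 0], 1], [[0.17, 0, 0], [0, 0, 0], 1], [[0, 0, 0], [0, 0, 0], 1], [[0, 0, 0], [0, 0, 0], 1]]}}

```text
time: 18.4
tool_pos: [0.5917, 0.1282, 0.0486]
tool_rot: [0.49, -0.49, -0.509, 0.511]
contact_force: [1.0, 0.6, -1.5]
gripper_width: 0.358
```

Run:
```python
from h import *
s=manip.state();print(s["contact_force"],s["gripper_width"]);plan(.5946,.1284,.0265,92.3)
f=grab("side","7"); crop(f,300,190,400,270,8,"s7")
```

```text
[ 0.99333883  0.58975086 -1.54545403] 0.35774396711860157
turn 0.00 (theta 92.3->92.3) shift x 0.00 y 0.88 z -0.11  tilt [-0.   0.1]
```

View pics/s7.png

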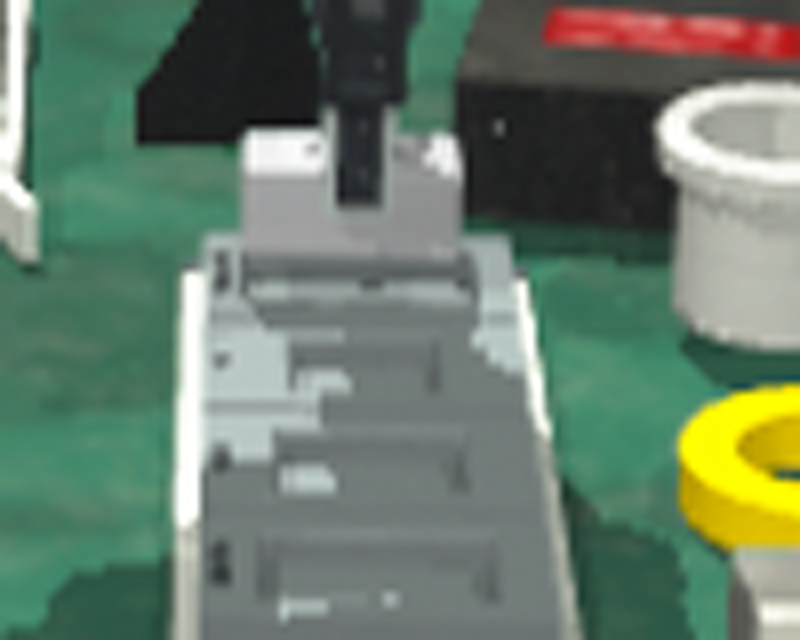

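{"op": "drive_tool", "data": {"motion": [[[0, 0, -0.1], [0, 0, 0], 1], [[0, 0.4, 0], [0, 0, 0], 1], [[0, 0.2, 0], [0, 0, 0], 1], [[0, 0, 0], [0, 0, 0], 1]]}}

```text
time: 18.85
tool_pos: [0.5939, 0.1285, 0.0325]
tool_rot: [0.491, -0.489, -0.509, 0.511]
contact_force: [-0.2, -1.2, -2.3]
gripper_width: 0.356
```

{"op": "drive_tool", "data": {"motion": [[[0, 0.1, 0], [0, 0, 0], 1], [[0, 0.1, 0], [0, 0, 0], 1], [[0, 0.06, 0], [0, 0, 0], 1], [[0, 0, 0], [0, 0, 0], 1]]}}

```text
time: 19.25
tool_pos: [0.5952, 0.1289, 0.0276]
tool_rot: [0.49, -0.49, -0.51, 0.51]
contact_force: [-1.1, -0.1, -2.2]
gripper_width: 0.364
```

{"op": "drive_tool", "data": {"motion": [[[0, 0.05, 0], [0, 0, 0], 1], [[0, 0, 0], [0, 0, 0], -0.15], [[0, 0, 0], [0, 0, 0], -0.15], [[0, 0, 0], [0, 0, 0], -0.15], [[0, -0.5, 0], [0, 0, 0], -0.15], [[0, -1, 0], [0, 0, 0], -0.2], [[0, -1, 0], [0, 0, 0], -0.2], [[0, -0.5, 0], [0, 0, 0], -0.2], [[0, 0, 1], [0, 0, 0], -0.2], [[0, 0, 1], [0, 0, 0], -0.2], [[0, 0, 0], [0, 0, 0], -0.2]]}}

```text
time: 20.35
tool_pos: [0.5429, 0.1269, 0.1011]
tool_rot: [0.49, -0.489, -0.51, 0.511]
contact_force: [0.0, 0.2, 0.1]
gripper_width: 0.597
```

Run:
```python
from h import *
f=grab("top","8"); w=cloud(f); f2=grab("side","8");w2=cloud(f2)
print("nested b4",blk(w,.594,.128,z0=.032,z1=.05))
q=w2[(abs(w2[...,0]-.594)<.03)&(abs(w2[...,1]-.128)<.014)]; print("side top z",np.nanpercentile(q[:,2],[20,50,80]))
for n,(a,b) in {"b1":(.437,-.086),"b2":(.432,-.168),"b3":(.437,-.239)}.items(): print(n,blk(w,a,b))
plan(.437,-.0861,.012,89.5)
```

```text
nested b4 None
side top z [0.03041839 0.04108305 0.25759948]
b1 (array([437.1, -85.8]), array([32. , 37.2]), -2.9, 165)
b2 (array([ 431.7, -167.6]), array([31.9, 47.6]), 7.4, 206)
b3 (array([ 436.2, -238.6]), array([32.8, 58.3]), 3.5, 262)
turn 0.56 (theta 92.3->89.5) shift x -8.56 y 3.60 z 4.26  tilt [ 0.  -0.1]
```

{"op": "drive_tool", "data": {"motion": [[[0, 0, 0], [0, 0.56, 0], -0.2], [[-1, 0, 0.5], [0, 0, 0], -0.2], [[-1, 0, 0.5], [0, 0, 0], -0.2], [[-1, 0, 0.5], [0, 0, 0], -0.2], [[-1, 0, 0.5], [0, 0, 0], -0.2], [[-1, 0, 0.5], [0, 0, 0], -0.2], [[-1, 0, 0.5], [0, 0, 0], -0.2], [[-1, 0, 0.5], [0, 0, 0], -0.2], [[-1, 0, 0.5], [0, 0, 0], -0.2], [[-0.56, 0, 0.26], [0, 0, 0], -0.2], [[0, 0.5, 0], [0, 0, 0], -0.2], [[0, 0.5, 0], [0, 0, 0], -0.2]]}}

```text
time: 21.65
tool_pos: [0.4381, -0.0866, 0.0763]
tool_rot: [-0.502, 0.503, 0.498, -0.497]
contact_force: [0.5, 1.8, -0.8]
gripper_width: 0.599
```

{"op": "drive_tool", "data": {"motion": [[[0, 0.8, 0], [0, 0, 0], -0.2], [[0, 0.8, 0], [0, 0, 0], -0.2], [[0, 0.6, 0], [0, 0, 0], -0.2], [[0, 0.3, 0], [0, 0, 0], -0.2], [[0, 0.1, 0], [0, 0, 0], -0.2], [[0, 0, 0], [0, 0, 0], 1], [[0, 0, 0], [0, 0, 0], 1], [[0, 0, 0], [0, 0, 0], 1], [[0, 0, 0], [0, 0, 0], 1]]}}

```text
time: 22.55
tool_pos: [0.4375, -0.0864, 0.0121]
tool_rot: [-0.502, 0.503, 0.498, -0.498]
contact_force: [0.5, 0.4, 0.6]
gripper_width: 0.358
```

{"op": "drive_tool", "data": {"motion": [[[0, -0.5, 0], [0, 0, 0], 1], [[0, -0.5, 0], [0, 0, 0], 1], [[0, -0.4, 0], [0, 0, 0], 1], [[0, 0, 0], [0, 0, 0], 1]]}}

```text
time: 22.95
tool_pos: [0.4389, -0.0869, 0.0493]
tool_rot: [-0.5, 0.504, 0.499, -0.497]
contact_force: [0.4, 0.2, -1.3]
gripper_width: 0.362
```

Run:
```python
from h import *
s=manip.state();print(s["contact_force"],s["gripper_width"]);plan(.5964,.0625,.050,92.3)
```

```text
[ 0.35196619  0.21008437 -1.33249681] 0.3620611066971083
turn -0.56 (theta 89.5->92.3) shift x 5.72 y -0.03 z -6.53  tilt [-0.1 -0.3]
```

{"op": "drive_tool", "data": {"motion": [[[0, 0, 0], [0, -0.56, 0], 1], [[0.8, 0, -1], [0, 0, 0], 1], [[0.8, 0, -1], [0, 0, 0], 1], [[0.8, 0, -1], [0, 0, 0], 1], [[0.8, 0, -1], [0, 0, 0], 1], [[0.8, 0, -1], [0, 0, 0], 1], [[0.8, 0, -1], [0, 0, 0], 1], [[0.8, 0, -0.55], [0, 0, 0], 1], [[0.12, 0, 0], [0, 0, 0], 1], [[0, 0, 0], [0, 0, 0], 1], [[0, 0, 0], [0, 0, 0], 1]]}}

```text
time: 24.05
tool_pos: [0.5941, 0.0628, 0.0461]
tool_rot: [0.49, -0.49, -0.51, 0.51]
contact_force: [0.6, 0.2, -0.3]
gripper_width: 0.355
```

Run:
```python
from h import *
s=manip.state();print(s["contact_force"],s["gripper_width"]);plan(.5968,.0625,.0233,92.3)
f=grab("side","9"); crop(f,300,190,400,270,8,"s9")
```

```text
[ 0.63491443  0.20481384 -0.33042802] 0.3552725415190495
turn 0.00 (theta 92.3->92.3) shift x -0.02 y 0.91 z -0.11  tilt [-0.   0.1]
```

View pics/s9.png

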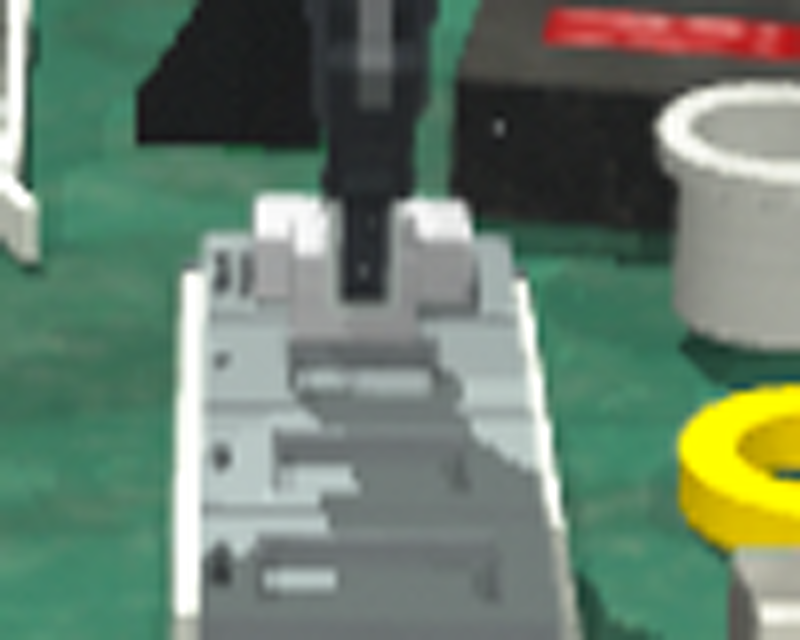

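{"op": "drive_tool", "data": {"motion": [[[0, 0, -0.1], [0, 0, 0], 1], [[0, 0.4, 0], [0, 0, 0], 1], [[0, 0.2, 0], [0, 0, 0], 1], [[0, 0.1, 0], [0, 0, 0], 1], [[0, 0.1, 0], [0, 0, 0], 1], [[0, 0.06, 0], [0, 0, 0], 1], [[0, 0, 0], [0, 0, 0], 1]]}}

```text
time: 24.8
tool_pos: [0.5973, 0.0634, 0.0248]
tool_rot: [0.49, -0.49, -0.51, 0.51]
contact_force: [0.2, -0.4, -0.9]
gripper_width: 0.357
```

{"op": "drive_tool", "data": {"motion": [[[0, 0.05, 0], [0, 0, 0], 1], [[0, 0, 0], [0, 0, 0], -0.15], [[0, 0, 0], [0, 0, 0], -0.15], [[0, 0, 0], [0, 0, 0], -0.15], [[0, -0.5, 0], [0, 0, 0], -0.15], [[0, -1, 0], [0, 0, 0], -0.2], [[0, -1, 0], [0, 0, 0], -0.2], [[0, -0.5, 0], [0, 0, 0], -0.2], [[0, 0, 1], [0, 0, 0], -0.2], [[0, 0, 1], [0, 0, 0], -0.2], [[0, 0, 0], [0, 0, 0], -0.2]]}}

```text
time: 25.9
tool_pos: [0.5449, 0.0615, 0.0983]
tool_rot: [0.49, -0.489, -0.509, 0.511]
contact_force: [0.8, 0.2, -0.7]
gripper_width: 0.601
```

Run:
```python
from h import *
f=grab("top","10"); w=cloud(f); f2=grab("side","10");w2=cloud(f2)
q=w2[(abs(w2[...,0]-.596)<.018)&(abs(w2[...,1]-.0625)<.014)]; print("side top z",np.nanpercentile(q[:,2],[20,50,80]))
for n,(a,b) in {"b2":(.432,-.168),"b3":(.437,-.239)}.items(): print(n,blk(w,a,b))
b=blk(w,.432,-.168)
if b: plan(b[0][0]/1000,b[0][1]/1000,.012,97.5)
```

```text
side top z [0.03578733 0.04214766 0.29609589]
b2 (array([ 432., -168.]), array([32. , 48.4]), 8.3, 211)
b3 (array([ 436.1, -238.5]), array([32.8, 58. ]), 3.3, 259)
turn -1.04 (theta 92.3->97.5) shift x -8.49 y 3.49 z 5.78  tilt [-0.  -0.1]
```

{"op": "drive_tool", "data": {"motion": [[[0, 0, 0], [0, -1, 0], -0.2], [[-1, 0, 0.7], [0, 0, 0], -0.2], [[-1, 0, 0.7], [0, 0, 0], -0.2], [[-1, 0, 0.7], [0, 0, 0], -0.2], [[-1, 0, 0.7], [0, 0, 0], -0.2], [[-1, 0, 0.7], [0, 0, 0], -0.2], [[-1, 0, 0.7], [0, 0, 0], -0.2], [[-1, 0, 0.7], [0, 0, 0], -0.2], [[-1, 0, 0.7], [0, 0, 0], -0.2], [[-0.49, 0, 0.18], [0, 0, 0], -0.2], [[0, 0.5, 0], [0, 0, 0], -0.2], [[0, 0.4, 0], [0, 0, 0], -0.2]]}}

```text
time: 27.2
tool_pos: [0.4317, -0.1673, 0.0755]
tool_rot: [-0.467, 0.467, 0.531, -0.531]
contact_force: [-0.4, 0.7, -0.2]
gripper_width: 0.598
```

{"op": "drive_tool", "data": {"motion": [[[0, 0.8, 0], [0, 0, 0], -0.2], [[0, 0.8, 0], [0, 0, 0], -0.2], [[0, 0.6, 0], [0, 0, 0], -0.2], [[0, 0.3, 0], [0, 0, 0], -0.2], [[0, 0.1, 0], [0, 0, 0], -0.2], [[0, 0, 0], [0, 0, 0], 1], [[0, 0, 0], [0, 0, 0], 1], [[0, 0, 0], [0, 0, 0], 1], [[0, 0, 0], [0, 0, 0], 1]]}}

```text
time: 28.1
tool_pos: [0.4315, -0.1677, 0.0118]
tool_rot: [-0.467, 0.468, 0.531, -0.531]
contact_force: [0.2, 1.1, -0.4]
gripper_width: 0.362
```

{"op": "drive_tool", "data": {"motion": [[[0, -0.5, 0], [0, 0, 0], 1], [[0, -0.5, 0], [0, 0, 0], 1], [[0, -0.4, 0], [0, 0, 0], 1], [[0, 0, 0], [0, 0, 0], 1]]}}

```text
time: 28.5
tool_pos: [0.4329, -0.1686, 0.049]
tool_rot: [-0.465, 0.469, 0.531, -0.531]
contact_force: [0.1, -0.9, -1.4]
gripper_width: 0.36
```

Run:
```python
from h import *
s=manip.state();print(s["contact_force"],s["gripper_width"]);plan(.5991,-.0034,.050,92.3)
```

```text
[ 0.08233947 -0.85592457 -1.41228073] 0.35953672541511283
turn 1.00 (theta 97.3->92.3) shift x 6.33 y -0.04 z -6.91  tilt [-0.2 -0.2]
```

{"op": "drive_tool", "data": {"motion": [[[0, 0, 0], [0, 1, 0], 1], [[0.9, 0, -1], [0, 0, 0], 1], [[0.9, 0, -1], [0, 0, 0], 1], [[0.9, 0, -1], [0, 0, 0], 1], [[0.9, 0, -1], [0, 0, 0], 1], [[0.9, 0, -1], [0, 0, 0], 1], [[0.9, 0, -1], [0, 0, 0], 1], [[0.9, 0, -0.98], [0, 0, 0], 1], [[0, 0, 0], [0, 0, 0], 1], [[0, 0, 0], [0, 0, 0], 1]]}}

```text
time: 29.5
tool_pos: [0.5991, -0.0027, 0.046]
tool_rot: [0.49, -0.489, -0.51, 0.511]
contact_force: [-1.0, 0.3, -2.6]
gripper_width: 0.356
```

Run:
```python
from h import *
s=manip.state();print(s["contact_force"],s["gripper_width"]);plan(.5988,-.0034,.0233,92.3)
```

```text
[-0.99424876  0.26431735 -2.56362845] 0.3559378317996039
turn 0.02 (theta 92.4->92.3) shift x -0.03 y 0.91 z 0.01  tilt [-0.   0.1]
```

{"op": "drive_tool", "data": {"motion": [[[-0.03, 0.2, 0], [0, 0, 0], 1], [[0, 0.3, 0.02], [0, 0, 0], 1], [[0, 0.2, 0], [0, 0, 0], 1], [[0, 0.1, 0], [0, 0, 0], 1], [[0, 0.06, 0], [0, 0, 0], 1], [[0, 0, 0], [0, 0, 0], 1]]}}

```text
time: 30.1
tool_pos: [0.5985, -0.004, 0.0245]
tool_rot: [0.49, -0.49, -0.51, 0.51]
contact_force: [0.3, -0.4, -1.8]
gripper_width: 0.363
```

{"op": "drive_tool", "data": {"motion": [[[0, 0.05, 0], [0, 0, 0], 1], [[0, 0, 0], [0, 0, 0], -0.15], [[0, 0, 0], [0, 0, 0], -0.15], [[0, 0, 0], [0, 0, 0], -0.15], [[0, -0.5, 0], [0, 0, 0], -0.15], [[0, -1, 0], [0, 0, 0], -0.2], [[0, -1, 0], [0, 0, 0], -0.2], [[0, -0.5, 0], [0, 0, 0], -0.2], [[0, 0, 1], [0, 0, 0], -0.2], [[0, 0, 1], [0, 0, 0], -0.2], [[0, 0, 0], [0, 0, 0], -0.2]]}}

```text
time: 31.2
tool_pos: [0.5462, -0.0057, 0.098]
tool_rot: [0.49, -0.489, -0.509, 0.51]
contact_force: [0.5, -0.5, -0.5]
gripper_width: 0.603
```

Run:
```python
from h import *
f=grab("top","11"); w=cloud(f); f2=grab("side","11");w2=cloud(f2)
q=w2[(abs(w2[...,0]-.599)<.022)&(abs(w2[...,1]+.0034)<.014)]; print("side top z",np.nanpercentile(q[:,2],[20,50,80]))
b=blk(w,.437,-.2385); print(b)
if b: plan(b[0][0]/1000,b[0][1]/1000,.012,93.4)
```

```text
side top z [0.03989724 0.04318098 0.36613955]
(array([ 436.5, -238.8]), array([32.4, 58.1]), 3.1, 255)
turn -0.22 (theta 92.3->93.4) shift x -9.03 y 3.48 z 5.04  tilt [-0. -0.]
```

{"op": "drive_tool", "data": {"motion": [[[0, 0, 0], [0, -0.2, 0], -0.2], [[-1, 0, 0.6], [0, 0, 0], -0.2], [[-1, 0, 0.6], [0, 0, 0], -0.2], [[-1, 0, 0.6], [0, 0, 0], -0.2], [[-1, 0, 0.6], [0, 0, 0], -0.2], [[-1, 0, 0.6], [0, 0, 0], -0.2], [[-1, 0, 0.6], [0, 0, 0], -0.2], [[-1, 0, 0.6], [0, 0, 0], -0.2], [[-1, 0, 0.6], [0, 0, 0], -0.2], [[-1, 0, 0.25], [0, 0, 0], -0.2], [[0, 0.5, 0], [0, 0, 0], -0.2], [[0, 0.4, 0], [0, 0, 0], -0.2]]}}

```text
time: 32.5
tool_pos: [0.4361, -0.2383, 0.0755]
tool_rot: [-0.486, 0.486, 0.514, -0.514]
contact_force: [0.1, 0.2, -0.5]
gripper_width: 0.598
```

{"op": "drive_tool", "data": {"motion": [[[0, 0.8, 0], [0, 0, 0], -0.2], [[0, 0.8, 0], [0, 0, 0], -0.2], [[0, 0.6, 0], [0, 0, 0], -0.2], [[0, 0.3, 0], [0, 0, 0], -0.2], [[0, 0.1, 0], [0, 0, 0], -0.2], [[0, 0, 0], [0, 0, 0], 1], [[0, 0, 0], [0, 0, 0], 1], [[0, 0, 0], [0, 0, 0], 1], [[0, 0, 0], [0, 0, 0], 1]]}}

```text
time: 33.4
tool_pos: [0.4362, -0.2381, 0.0116]
tool_rot: [-0.485, 0.486, 0.514, -0.514]
contact_force: [-0.5, 0.6, 0.3]
gripper_width: 0.36
```

{"op": "drive_tool", "data": {"motion": [[[0, -0.5, 0], [0, 0, 0], 1], [[0, -0.5, 0], [0, 0, 0], 1], [[0, -0.4, 0], [0, 0, 0], 1], [[0, 0, 0], [0, 0, 0], 1]]}}

```text
time: 33.8
tool_pos: [0.4372, -0.239, 0.0488]
tool_rot: [-0.484, 0.487, 0.514, -0.514]
contact_force: [0.2, -0.1, -2.6]
gripper_width: 0.359
```

Run:
```python
from h import *
s=manip.state();print(s["contact_force"],s["gripper_width"]);plan(.6018,-.0694,.050,92.3)
```

```text
[ 0.17621865 -0.08726959 -2.60446728] 0.3588097219128366
turn 0.20 (theta 93.3->92.3) shift x 6.52 y -0.05 z -6.85  tilt [-0.2 -0.2]
```

{"op": "drive_tool", "data": {"motion": [[[0, 0, 0], [0, 0.2, 0], 1], [[0.9, 0, -1], [0, 0, 0], 1], [[0.9, 0, -1], [0, 0, 0], 1], [[0.9, 0, -1], [0, 0, 0], 1], [[0.9, 0, -1], [0, 0, 0], 1], [[0.9, 0, -1], [0, 0, 0], 1], [[0.9, 0, -1], [0, 0, 0], 1], [[0.9, 0, -0.9], [0, 0, 0], 1], [[0.2, 0, 0], [0, 0, 0], 1], [[0, 0, 0], [0, 0, 0], 1], [[0, 0, 0], [0, 0, 0], 1]]}}

```text
time: 34.9
tool_pos: [0.6004, -0.0689, 0.0452]
tool_rot: [0.49, -0.489, -0.509, 0.51]
contact_force: [0.9, 0.4, -2.0]
gripper_width: 0.355
```

Run:
```python
from h import *
s=manip.state();print(s["contact_force"],s["gripper_width"]);plan(.6016,-.0694,.0233,92.3)
```

```text
[ 0.87308953  0.38120547 -2.00826635] 0.35489731058682283
turn -0.00 (theta 92.3->92.3) shift x -0.02 y 0.88 z -0.05  tilt [0.  0.1]
```

{"op": "drive_tool", "data": {"motion": [[[-0.02, 0.2, -0.03], [0, 0, 0], 1], [[0, 0.3, 0], [0, 0, 0], 1], [[0, 0.2, 0], [0, 0, 0], 1], [[0, 0.1, 0], [0, 0, 0], 1], [[0, 0.05, 0], [0, 0, 0], 1], [[0, 0, 0], [0, 0, 0], 1]]}}

```text
time: 35.5
tool_pos: [0.6021, -0.069, 0.0245]
tool_rot: [0.49, -0.49, -0.51, 0.51]
contact_force: [-1.6, -0.4, -1.6]
gripper_width: 0.358
```

{"op": "drive_tool", "data": {"motion": [[[0, 0.05, 0], [0, 0, 0], 1], [[0, 0, 0], [0, 0, 0], -0.15], [[0, 0, 0], [0, 0, 0], -0.15], [[0, 0, 0], [0, 0, 0], -0.15], [[0, -0.5, 0], [0, 0, 0], -0.15], [[0, -1, 0], [0, 0, 0], -0.2], [[0, -1, 0], [0, 0, 0], -0.2], [[0, -0.5, 0], [0, 0, 0], -0.2], [[0.5, 0, 1], [0, 0, 0], -0.5], [[1, 0, 1], [0, 0, 0], -0.5], [[1, 0, 1], [0, 0, 0], -0.5], [[1, 0, 1], [0, 0, 0], -0.5]]}}

```text
time: 36.7
tool_pos: [0.4978, 0.0151, 0.0988]
tool_rot: [-0.49, 0.49, 0.51, -0.51]
contact_force: [0.7, -0.4, 0.5]
gripper_width: 0.754
```

Run:
```python
from h import *
f=grab("top","12"); w=cloud(f); f2=grab("side","12");w2=cloud(f2)
for n,(x,y) in {4:(.5938,.1284),1:(.5964,.0625),2:(.5991,-.0034),3:(.6018,-.0694)}.items():
    q=w2[(abs(w2[...,0]-x)<.022)&(abs(w2[...,1]-y)<.014)&(w2[...,2]<.06)]; print(n,"z",np.nanpercentile(q[:,2],[20,50,80]).round(4),blk(w,x,y,z0=.032,z1=.05))
crop(f,400,170,470,310,4,"a"); crop(f,395,170,475,240,7,"b"); crop(f,395,236,475,306,7,"c")
cv2.imwrite("pics/t12.png",np.hstack([cv2.imread("pics/b.png")[:, :],cv2.imread("pics/c.png")])[:, :1120]); 
im=np.vstack([cv2.imread("pics/b.png"),cv2.imread("pics/c.png")]); print(im.shape)
cv2.imwrite("pics/t12.png",cv2.resize(f["img"][170:310,400:470],None,fx=4.25,fy=4.25,interpolation=cv2.INTER_CUBIC))
```

```text
4 z [0.0318 0.0406 0.042 ] (array([595.6, 127.1]), array([31.4, 70. ]), 2.7, 219)
1 z [0.0297 0.0397 0.0417] None
2 z [0.0281 0.041  0.042 ] (array([618. ,  -4.2]), array([12.4, 30.1]), 84.9, 47)
3 z [-0.6042 -0.588   0.0408] (array([601.8, -70.7]), array([31.5, 58.3]), 5.0, 246)
(980, 560, 3)
```

View pics/t12.png

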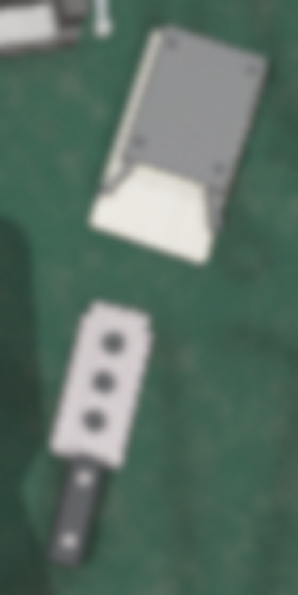

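Run:
```python
from h import *
f=load("pics/top12.npz")
C=lambda u,v,z:px(f,400+(u+.5)/4.25-.5,170+(v+.5)/4.25-.5,z)[:2]
def d(a,b): v=b-a; return np.degrees(np.arctan2(v[1],v[0])).round(1),np.linalg.norm(v).round(4)
D=[C(94,421,.005),C(104,382,.005),C(114,343,.005)];P=[C(69,541,.022),C(84,478,.022)]
print("dots",D,d(D[0],D[2]));print("pins",P,d(*P)); print("pin0->dot3",d(P[0],D[2]))
bm=(C(49,450,.005)+C(121,468,.005))/2; tm=(C(97,302,.005)+C(153,318,.005))/2; print("base/tip",bm,tm,d(bm,tm))
S=[C(139,142,.02),C(171,43,.02),C(218,168,.02),C(254,70,.02)]
print("screws",S,d(S[0],S[1]),d(S[2],S[3]),"cross",d(S[2],S[0]),d(S[3],S[1])); a=(S[0]+S[2])/2;b=(S[1]+S[3])/2; print("axis",a,b,d(a,b))
A=[C(90,224,.004),C(209,264,.004)]; am=(A[0]+A[1])/2; print("apron",A,am,d(A[1],A[0]),"apron->back screws",d(am,b))
print("mouth",(C(138,165,.02)+C(208,185,.02))/2)
```

```text
dots [array([ 0.4707, -0.3368]), array([ 0.4959, -0.3436]), array([ 0.5212, -0.3504])] (np.float64(-15.1), np.float64(0.0523))
pins [array([ 0.3929, -0.317 ]), array([ 0.4324, -0.3269])] (np.float64(-14.1), np.float64(0.0407))
pin0->dot3 (np.float64(-14.6), np.float64(0.1326))
base/tip [ 0.44635 -0.3307 ] [ 0.5427 -0.3578] (np.float64(-15.7), np.float64(0.1001))
screws [array([ 0.65 , -0.366]), array([ 0.7163, -0.388 ]), array([ 0.6336, -0.4163]), array([ 0.6991, -0.4412])] (np.float64(-18.4), np.float64(0.0699)) (np.float64(-20.8), np.float64(0.0701)) cross (np.float64(71.9), np.float64(0.0529)) (np.float64(72.1), np.float64(0.0559))
axis [ 0.6418  -0.39115] [ 0.7077 -0.4146] (np.float64(-19.6), np.float64(0.0699))
apron [array([ 0.599 , -0.3365]), array([ 0.5739, -0.4126])] [ 0.58645 -0.37455] (np.float64(71.7), np.float64(0.0801)) apron->back screws (np.float64(-18.3), np.float64(0.1277))
mouth [ 0.62855 -0.38735]
```

Run:
```python
from h import *
plan(.4025,-.3191,.006,75.3)
```

```text
turn 3.43 (theta 92.5->75.3) shift x -13.93 y 3.67 z 0.20  tilt [0.1 0.1]
```

{"op": "drive_tool", "data": {"motion": [[[0, 0, 0], [0, 1, 0], -0.5], [[0, 0, 0], [0, 1, 0], -0.5], [[0, 0, 0], [0, 1, 0], -0.5], [[0, 0, 0], [0, 0.43, 0], -0.5], [[-1, 0, 0.2], [0, 0, 0], -0.5], [[-1, 0, 0], [0, 0, 0], -0.5], [[-1, 0, 0], [0, 0, 0], -0.5], [[-1, 0, 0], [0, 0, 0], -0.5], [[-1, 0, 0], [0, 0, 0], -0.5], [[-1, 0, 0], [0, 0, 0], -0.5], [[-1, 0, 0], [0, 0, 0], -0.5]]}}

```text
time: 37.9
tool_pos: [0.4494, -0.1553, 0.0992]
tool_rot: [-0.56, 0.561, 0.431, -0.431]
contact_force: [-0.2, -0.3, 0.4]
gripper_width: 0.751
```

{"op": "drive_tool", "data": {"motion": [[[-1, 0, 0], [0, 0, 0], -0.5], [[-1, 0, 0], [0, 0, 0], -0.5], [[-1, 0, 0], [0, 0, 0], -0.5], [[-1, 0, 0], [0, 0, 0], -0.5], [[-1, 0, 0], [0, 0, 0], -0.5], [[-1, 0, 0], [0, 0, 0], -0.5], [[-0.93, 0.6, 0], [0, 0, 0], -0.5], [[0, 0.8, 0], [0, 0, 0], -0.5], [[0, 0, 0], [0, 0, 0], -0.5]]}}

```text
time: 38.8
tool_pos: [0.4032, -0.3208, 0.0611]
tool_rot: [0.562, -0.559, -0.431, 0.431]
contact_force: [-1.1, -0.0, -0.1]
gripper_width: 0.753
```

Run:
```python
from h import *
plan(.4025,-.3191,.006,75.3); print(manip.state()["joint_pos"].round(2))
```

```text
turn -0.05 (theta 75.1->75.3) shift x 0.06 y 2.21 z 0.04  tilt [0.1 0.2]
[-0.82 -0.03  2.   -0.    1.18 -2.13]
```

{"op": "drive_tool", "data": {"motion": [[[0.05, 0.8, 0], [0, 0, 0], -0.5], [[0, 0.8, 0], [0, 0, 0], -0.5], [[0, 0.4, 0], [0, 0, 0], -0.5], [[0, 0.2, 0], [0, 0, 0], -0.5], [[0, 0, 0], [0, 0, 0], 1], [[0, 0, 0], [0, 0, 0], 1], [[0, 0, 0], [0, 0, 0], 1], [[0, 0, 0], [0, 0, 0], 1], [[0, 0, 0], [0, 0, 0], 1], [[0, 0, 0], [0, 0, 0], 1]]}}

```text
time: 39.8
tool_pos: [0.4059, -0.3205, 0.0099]
tool_rot: [-0.56, 0.561, 0.431, -0.431]
contact_force: [-1.1, 1.1, 5.9]
gripper_width: 0.216
```

{"op": "drive_tool", "data": {"motion": [[[0, -0.2, 0], [0, 0, 0], 1], [[0, -0.1, 0], [0, 0, 0], 1], [[0, 0, 0], [0, 0, 0], 1], [[0, 0, 0], [0, 0, 0], 1]]}}

```text
time: 40.2
tool_pos: [0.4048, -0.3195, 0.0157]
tool_rot: [0.561, -0.56, -0.431, 0.431]
contact_force: [-0.2, -0.3, -1.6]
gripper_width: 0.216
```

Run:
```python
from h import *
s=manip.state();print(s["contact_force"],s["ft_torque"],s["gripper_width"])
f=grab("side","13"); crop(f,210,290,450,410,3.3,"s13")
a=np.radians(-18.5); d=np.array([np.cos(a),np.sin(a)]); m=np.array([.6292,-.3889])
# gripped at gauge x=-70: TCP for tip 20mm before mouth
g=m+d*(-.020-.145); print(g); plan(*g,s["tool_pos"][2],71.5)
```

```text
[-0.24062317 -0.27923737 -1.55199339] [ 0.00865804  0.08306422 -0.00575168] 0.2160248989269903
[ 0.4727266  -0.33654473]
turn 0.73 (theta 75.2->71.5) shift x 0.21 y -0.00 z -2.79  tilt [0. 0.]
```

View pics/s13.png

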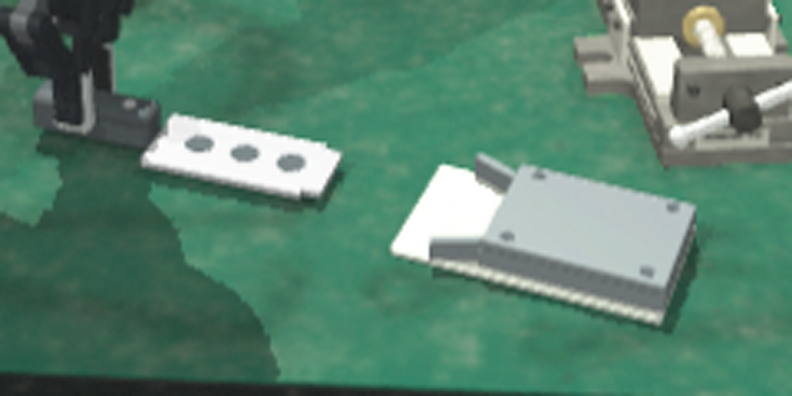

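{"op": "drive_tool", "data": {"motion": [[[0, -0.03, 0], [0, 0.73, 0], 1], [[0.2, 0, 0], [0, 0, 0], 1], [[0, 0, -0.6], [0, 0, 0], 1], [[0, 0, -0.6], [0, 0, 0], 1], [[0, 0, -0.6], [0, 0, 0], 1], [[0, 0, -0.5], [0, 0, 0], 1], [[0, 0, 0], [0, 0, 0], 1], [[0, 0, 0], [0, 0, 0], 1]]}}

```text
time: 41.05
tool_pos: [0.461, -0.3329, 0.0165]
tool_rot: [0.574, -0.573, -0.413, 0.414]
contact_force: [0.1, 0.4, -2.2]
gripper_width: 0.215
```

Run:
```python
from h import *
s=manip.state();print(s["contact_force"],s["gripper_width"])
f=grab("top","14"); cv2.imwrite("pics/t14.png",cv2.resize(f["img"][170:300,395:475],None,fx=4.6,fy=4.6,interpolation=cv2.INTER_CUBIC))
f2=grab("side","14"); w=cloud(f2)
a=np.radians(-18.5); d=np.array([np.cos(a),np.sin(a)]);n=np.array([-d[1],d[0]]); p=s["tool_pos"][:2]
q=w[...,:2]-p; L=q@d;N=q@n; z=w[...,2]
for l in np.arange(.055,.15,.01):
    m=(abs(L-l)<.005)&(abs(N)<.03)&(z>.004)&(z<.02); print(round(l,3),m.sum(),np.nanmedian(z[m]).round(4),np.nanpercentile(N[m],[3,97]).round(4))
plan(*(np.array([.6292,-.3889])+d*(-.020-.143)),.0165,71.5)
```

```text
[ 0.07142642  0.43433171 -2.22592906] 0.2145170483626521
0.055 96 0.0113 [-0.0214  0.0221]
0.065 96 0.0113 [-0.0215  0.0216]
0.075 99 0.0111 [-0.0203  0.0214]
0.085 98 0.0113 [-0.0203  0.0204]
0.095 100 0.011 [-0.0213  0.0206]
0.105 103 0.011 [-0.0211  0.0215]
0.115 102 0.0108 [-0.021   0.0217]
0.125 106 0.0109 [-0.0207  0.0211]
0.135 114 0.0102 [-0.0276  0.0206]
0.145 118 0.0053 [-0.0282  0.0259]
turn 0.00 (theta 71.5->71.5) shift x 0.01 y -0.00 z -0.59  tilt [0.  0.1]
```

View pics/t14.png

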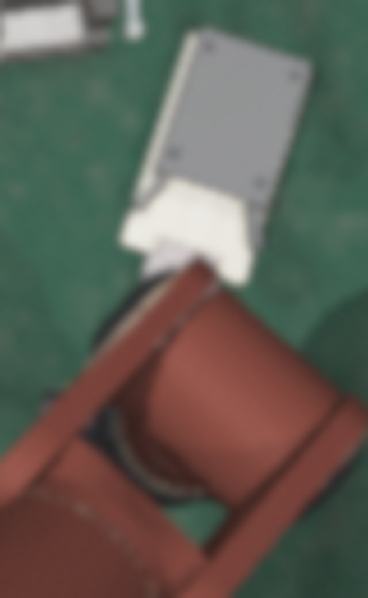

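Run:
```python
from h import *
p=manip.state()["tool_pos"][:2]
a=np.radians(-18.5); d=np.array([np.cos(a),np.sin(a)]);n=np.array([-d[1],d[0]])
for t in("side14","top12"):
  w=cloud(load(f"pics/{t}.npz")); q=w[...,:2]-p; L=q@d;N=q@n; z=w[...,2]
  for l in np.arange(.155,.275,.01):
    m=(abs(L-l)<.005)&(abs(N)<.06)&(z>.014)&(z<.03); x=N[m]
    print(t,round(l,3),m.sum(),np.nanpercentile(x,[3,97]).round(4) if m.sum()>3 else "", "inner",(x[x<0].max().round(4),x[x>0].min().round(4)) if (x<0).any() and (x>0).any() else "")
```

```text
side14 0.155 25 [-0.0374  0.041 ] inner (np.float64(-0.0314), np.float64(0.0336))
side14 0.165 33 [-0.0341  0.0382] inner (np.float64(-0.0284), np.float64(0.0316))
side14 0.175 51 [-0.0306  0.0349] inner (np.float64(-0.0013), np.float64(0.0009))
side14 0.185 163 [-0.0321  0.0327] inner (np.float64(-0.0004), np.float64(0.0))
side14 0.195 169 [-0.0319  0.034 ] inner (np.float64(-0.0006), np.float64(0.0002))
side14 0.205 174 [-0.0324  0.0339] inner (np.float64(-0.0003), np.float64(0.0004))
side14 0.215 175 [-0.0317  0.0323] inner (np.float64(-0.0001), np.float64(0.0001))
side14 0.225 174 [-0.0317  0.0331] inner (np.float64(-0.0011), np.float64(0.0006))
side14 0.235 182 [-0.0322  0.0336] inner (np.float64(-0.0006), np.float64(0.0013))
side14 0.245 175 [-0.032   0.0333] inner (np.float64(-0.0006), np.float64(0.0011))
side14 0.255 182 [-0.0322  0.033 ] inner (np.float64(-0.0013), np.float64(0.0009))
side14 0.265 183 [-0.0319  0.0326] inner (np.float64(-0.0), np.float64(0.0003))
side14 0.275 39 [-0.0314  0.0324] inner (np.float64(-0.0), np.float64(0.0006))
top12 0.155 4 [-0.0359 -0.0333] in
[... 264 characters left out ...]
0.0297  0.0331] inner (np.float64(-0.0011), np.float64(0.0))
top12 0.205 91 [-0.0293  0.0331] inner (np.float64(-0.0005), np.float64(0.0008))
top12 0.215 86 [-0.0315  0.0327] inner (np.float64(-0.0018), np.float64(0.0))
top12 0.225 89 [-0.0298  0.0328] inner (np.float64(-0.0005), np.float64(0.0001))
top12 0.235 85 [-0.0302  0.0336] inner (np.float64(-0.0), np.float64(0.0012))
top12 0.245 86 [-0.0304  0.0322] inner (np.float64(-0.0018), np.float64(0.0004))
top12 0.255 85 [-0.0308  0.0331] inner (np.float64(-0.0003), np.float64(0.001))
top12 0.265 90 [-0.0293  0.0333] inner (np.float64(-0.0007), np.float64(0.001))
top12 0.275 13 [-0.0277  0.0321] inner (np.float64(-0.0007), np.float64(0.0119))
```

{"op": "drive_tool", "data": {"motion": [[[0.03, 0, -0.3], [0, 0, 0], 1], [[0, 0, -0.4], [0, 0, 0], 1], [[0, 0, -0.4], [0, 0, 0], 1], [[0, 0, -0.4], [0, 0, 0], 1], [[0, 0, -0.4], [0, 0, 0], 1], [[0, 0, 0], [0, 0, 0], 1]]}}

```text
time: 41.75
tool_pos: [0.5081, -0.3483, 0.0172]
tool_rot: [-0.573, 0.574, 0.413, -0.413]
contact_force: [0.5, -0.3, -2.0]
gripper_width: 0.218
```

{"op": "drive_tool", "data": {"motion": [[[0, 0, -0.4], [0, 0, 0], 1], [[0, 0, -0.4], [0, 0, 0], 1], [[0, 0, -0.4], [0, 0, 0], 1], [[0, 0, -0.4], [0, 0, 0], 1], [[0, 0, -0.4], [0, 0, 0], 1], [[0, 0, -0.3], [0, 0, 0], 1], [[0, 0, -0.2], [0, 0, 0], 1], [[0, 0, 0], [0, 0, 0], 1]]}}

```text
time: 42.55
tool_pos: [0.5664, -0.3676, 0.0169]
tool_rot: [-0.574, 0.574, 0.413, -0.413]
contact_force: [-0.5, 0.5, -1.3]
gripper_width: 0.214
```

Run:
```python
from h import *
s=manip.state();print(s["contact_force"],s["ft_torque"],s["gripper_width"])
a=np.radians(-18.5); d=np.array([np.cos(a),np.sin(a)]); print((s["tool_pos"][:2]-[.461,-.3329])@d)
w=cloud(grab("side","15")); q=w[...,:2]-s["tool_pos"][:2]; L=q@d; N=q@np.array([-d[1],d[0]]); z=w[...,2]
m=(abs(N)<.009)&(L>.01)&(L<.2)&(z>.002)
for l in np.arange(.02,.1,.004): k=m&(abs(L-l)<.002); print(round(l,3),np.nanmedian(z[k]).round(4),end="; ")
```

```text
[-0.49693853  0.46983789 -1.32702381] [0.03749073 0.13576031 0.06133349] 0.21447520031625583
0.11101748742885409
0.02 0.2591; 0.024 0.2594; 0.028 0.2596; 0.032 0.2352; 0.036 0.2223; 0.04 0.2852; 0.044 0.2921; 0.048 0.012; 0.052 0.012; 0.056 0.0117; 0.06 0.012; 0.064 0.0128; 0.068 0.0201; 0.072 0.0204; 0.076 0.0202; 0.08 0.0205; 0.084 0.0198; 0.088 0.0206; 0.092 0.0202; 0.096 0.0209;
```

{"op": "drive_tool", "data": {"motion": [[[0, 0, -0.12], [0, 0, 0], 1], [[0, 0, -0.12], [0, 0, 0], 1], [[0, 0, 0], [0, 0, 0], 1]]}}

```text
time: 42.9
tool_pos: [0.5718, -0.3695, 0.017]
tool_rot: [-0.574, 0.574, 0.413, -0.413]
contact_force: [0.1, 0.5, -0.6]
gripper_width: 0.212
```

{"op": "drive_tool", "data": {"motion": [[[0, 0, -0.08], [0, 0, 0], 1], [[0, 0, 0], [0, 0, 0], 1]]}}

```text
time: 43.1
tool_pos: [0.5735, -0.37, 0.0169]
tool_rot: [-0.574, 0.574, 0.413, -0.413]
contact_force: [-1.0, 0.5, -1.6]
gripper_width: 0.217
```

{"op": "drive_tool", "data": {"motion": [[[0, 0, -0.06], [0, 0, 0], 1], [[0, 0, 0], [0, 0, 0], 1]]}}

```text
time: 43.3
tool_pos: [0.575, -0.3705, 0.0169]
tool_rot: [-0.574, 0.574, 0.413, -0.413]
contact_force: [0.4, 0.9, -1.8]
gripper_width: 0.216
```

{"op": "drive_tool", "data": {"motion": [[[0, 0, -0.06], [0, 0, 0], 1], [[0, 0, 0], [0, 0, 0], 1]]}}

```text
time: 43.5
tool_pos: [0.5753, -0.3704, 0.0163]
tool_rot: [0.575, -0.573, -0.413, 0.414]
contact_force: [-4.6, 1.7, -0.3]
gripper_width: 0.213
```

{"op": "drive_tool", "data": {"motion": [[[0, 0, -0.06], [0, 0, 0], 1], [[0, 0, 0], [0, 0, 0], 1]]}}

```text
time: 43.7
tool_pos: [0.5754, -0.3703, 0.0157]
tool_rot: [0.576, -0.572, -0.412, 0.414]
contact_force: [-8.6, 3.2, 0.7]
gripper_width: 0.213
```

{"op": "drive_tool", "data": {"motion": [[[0, 0, -0.06], [0, 0, 0], 1], [[0, 0, 0], [0, 0, 0], 1]]}}

```text
time: 43.9
tool_pos: [0.5754, -0.3702, 0.0151]
tool_rot: [0.577, -0.571, -0.412, 0.415]
contact_force: [-12.7, 4.0, 2.4]
gripper_width: 0.218
```

{"op": "drive_tool", "data": {"motion": [[[0, 0.04, 0.12], [0, 0, 0], 1], [[0, 0.03, 0], [0, 0, 0], 1], [[0, 0, 0], [0, 0, 0], 1]]}}

```text
time: 44.2
tool_pos: [0.5753, -0.3705, 0.0145]
tool_rot: [0.575, -0.573, -0.413, 0.414]
contact_force: [-5.2, 1.4, -0.2]
gripper_width: 0.216
```

{"op": "drive_tool", "data": {"motion": [[[0, 0, 0], [0, 0, 0], -0.3], [[0, 0, 0], [0, 0, 0], -0.3], [[0, 0, 0], [0, 0, 0], -0.3], [[0, 0, 0], [0, 0, 0], -0.3], [[0, -0.5, 0], [0, 0, 0], -0.3], [[0, -1, 0], [0, 0, 0], -0.3], [[0, -1, 0], [0, 0, 0], -0.3], [[0, 0, 1], [0, 0, 0], -0.3], [[0, 0, 1], [0, 0, 0], -0.3], [[0, 0, 1], [0, 0, 0], -0.3], [[0, 0, 1], [0, 0, 0], -0.3]]}}

```text
time: 45.3
tool_pos: [0.481, -0.3392, 0.0788]
tool_rot: [-0.573, 0.574, 0.413, -0.413]
contact_force: [0.5, -0.1, 1.2]
gripper_width: 0.65
```

Run:
```python
from h import *
f=grab("side","16"); crop(f,210,160,450,400,2.5,"s16")
w=cloud(f); a=np.radians(-18.5); d=np.array([np.cos(a),np.sin(a)]);n=np.array([-d[1],d[0]])
q=w[...,:2]-[.461,-.3329]; L=q@d-.179; N=q@n; z=w[...,2]
for l in np.arange(-.10,.01,.004):
    k=(abs(N)<.008)&(abs(L-l)<.002)&(z<.06)&(z>-.01); print(round(l,3),np.nanmedian(z[k]).round(3),end="; ")
```

```text
-0.1 0.0; -0.096 0.0; -0.092 0.0; -0.088 0.0; -0.084 0.016; -0.08 0.025; -0.076 0.024; -0.072 0.023; -0.068 0.024; -0.064 0.023; -0.06 0.024; -0.056 0.019; -0.052 0.025; -0.048 0.025; -0.044 0.025; -0.04 0.026; -0.036 0.019; -0.032 0.023; -0.028 0.026; -0.024 0.025; -0.02 0.023; -0.016 0.014; -0.012 0.009; -0.008 0.009; -0.004 0.01; 0.0 0.02; 0.004 0.02; 0.008 0.02;
```

View pics/s16.png

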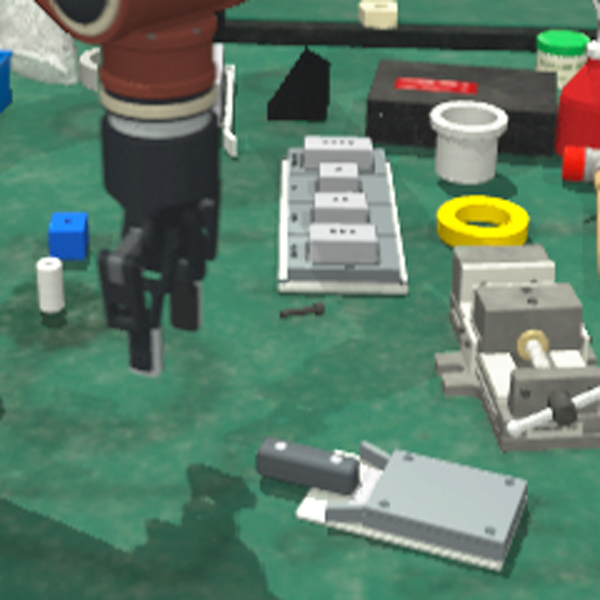

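Run:
```python
from h import *
f=grab("top","17"); crop(f,140,140,480,320,2.3,"t17")
w=cloud(f); k=(abs(w[...,0]-.437)<.04)&(w[...,1]>.19)&(w[...,1]<.4)&(w[...,2]>.045)&(w[...,2]<.09)
print(cv2.minAreaRect((w[k][:,:2]*1000).astype(np.float32)),np.median(w[k][:,2]))
for n,(x,y) in {4:(.5938,.1284),1:(.5964,.0625),2:(.5991,-.0034),3:(.6018,-.0694)}.items():
    k=(abs(w[...,0]-x)<.045)&(abs(w[...,1]-y)<.03)&(w[...,2]>.033)&(w[...,2]<.06); r=cv2.minAreaRect((w[k][:,:2]*1000).astype(np.float32)); print(n,np.round(r[0],1),np.round(r[1],1),round(r[2],1),np.median(w[k][:,2]).round(4))
```

```text
((438.6128234863281, 296.9146728515625), (51.318084716796875, 128.86866760253906), 4.202234745025635) 0.05954039114974741
4 [595.1 126.5] [69.3 32. ] 2.1 0.0406
1 [597.3  61.8] [39.4 32.3] 1.8 0.0413
2 [599.   -4.9] [48.4 32. ] 4.3 0.041
3 [601.7 -70.7] [58.9 31.2] 4.9 0.0412
```

View pics/t17.png

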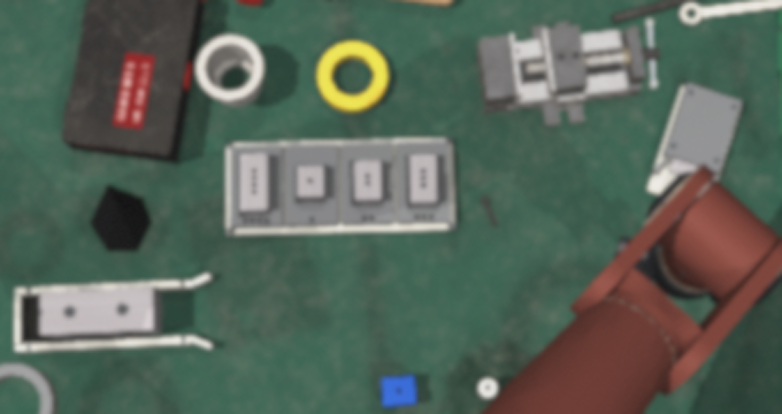

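```bash
python3 -c "
from plant import manip
print(manip.job_done(), manip.state()['time'])"
```

```text
the job is handed in; nothing more can be done
the job is handed in; nothing more can be done
```

The whole job is done and handed in at about 45 s of the 208 s allowed.

- **Setting blocks:** All four were out, and each now lies flat in the nest with its number of dots. In the last top picture their upper faces are at about 41 mm, as expected for a block seated on the pocket floor.
- **Tall block:** It was stood in the foot-well, brought up to the step until it touched, then tipped. It lies on the rubber with its middle about 40 mm past the step and its top at about 60 mm.
- **Gauge:** The blade was slid in until it met the back wall, with about 13 N of contact force. After release the side camera put the handle's front about 15–16 mm outside the mouth, where it should be when fully home.
- **Bystanders:** The cup, tape roll and dowel pin look unmoved in the last pictures. I did not measure them again.

Two checks disagreed. An early depth-based estimate of the rack's centre was about 3 mm off in y from the colour picture; I used the colour one, and all four blocks went in without contact. Some depth readings of the nested blocks were spoiled while the arm was in view, but the final pictures were clear.

I saw no block being knocked aside and no slackening of the grip.

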